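# Park the soldering iron in its taper cup and stack the tile

### The job

Clear the soldering place: put the red iron, tip first, into the tilted brass cup of its stand until its cone is fully home, then keep hold of it and rock it about five degrees in the cup to check that it is not jammed, and seat it fully home again. Then lay the white tile on which its tip was resting squarely on top of the pile of terracotta tiles. Leave the pile and everything else on the bench where it is.

Things in the scene. Friction and masses are not known exactly. Their poses are not given: they have to be found in the camera images.
- iron: Cordless soldering iron, straight, 206 mm long, about 170 g, lying with its barrel on the white tile. x runs from tip to handle, z up as it lies; axis at y 0, z 17 mm. Origin on the underside at the seat plane. Red box handle x 5..100 mm, 30 wide (y), 34 high (z); brass cone radius 16.8 at x 5 to 6.5 at x -31; steel barrel radius 6 to the pointed tip at x -106. Balances near x = -4 mm
- cone (a point): Point on the iron's axis at its seat plane (iron frame 0, 0, 17 mm), where the cone's radius is 15.5 mm; it coincides with mouth when the cone is fully home
- grip (a point): Point on the iron's axis in the handle, 28 mm behind cone towards the handle's end: a good place to grip across the 30 mm width
- stand: Fixed dark steel stand, base 110 x 120 x 16 mm, origin under its centre, its x axis horizontal towards the side from which the iron goes in. Two cheeks 49 mm apart outside carry the brass cup
- cup: Brass conical cup fixed in the stand; origin at its mouth's centre, 95 mm above the bench. z points out of the mouth along the axis, 48 degrees from vertical, leaning to the stand's +x; y level. Inner radius 15.5 mm at the mouth, 8.7 at the open bottom 25 mm down, wall 4. Seated, the barrel passes through and the iron's x lies along the cup's z, at any roll about it
- mouth (a point): Centre of the cup's mouth
- tile: Loose white ceramic tile 60 x 60 x 11 mm, 95 g, origin at the centre of its underside, x and y along its sides
- pile_top: Loose terracotta tile 60 x 60 x 11 mm, the upper of the two in the pile, its underside 11 mm above the bench; origin at the centre of its underside, x and y along its sides
- pile_low: The lower terracotta tile, same size, lying on the bench exactly under the other
- flux_bottle: Loose amber bottle, radius 16 mm, 120 mm tall, on one side of the white tile, origin under its centre
- suncatcher: Loose flat glass ornament 76 x 50 x 5 mm, on the other side of the white tile, origin under its centre
- jar: Loose glass jar, radius 25 mm, 120 mm tall, beside the pile, origin under its centre
- foil_roll: Loose flat copper ring, outer radius 30 mm, 8 mm high, beside the pile, origin under its centre
- cleaner: Loose open round aluminium tin, radius 30 mm, 35 mm high, beside the stand, origin under its centre

How it is judged:
By the outcome, as a careful person would: the job done as asked, in the order asked, and still so for the second after the job is handed in, with the robot touching nothing.
It also fails if it takes over 72 s, if anything falls off the work surface, if the arm or the gripper's body presses on something with over 40 N, if the wrist force passes 120 N, or if a joint passes its speed limit or range.

### The arm

A 6-joint arm with a two-finger parallel gripper is mounted at the origin on the work surface. World frame = base frame: x ahead of the robot, y to its left, z up, the work surface at z = 0. Lengths are in m, angles in rad, forces in N, time in s.
With the tool pointing down it reaches from about 0.35 to 0.775 m from the base axis. Payload 7.3 kg.
Tool frame: the origin (TCP) lies at the very end of the fingers, on their centre line; the grasp point (between the pads) lies 19 mm behind it; x points along the fingers, y is the direction in which the jaws open and shut, and the axes are right-handed (so a half turn about x gives the same grasp; the last joint's range is limited). The gripper opens to 92 mm and grips with 3 to 60 N. Pads are 19 mm wide; open, the fingers measure 130 mm over their backs; the gripper's body (75 mm by 190 mm) begins 47 mm behind the grasp point.
Start: joints at [0.955, 0.342, 1.524, -0, 1.275, -0.146], TCP at [0.238, 0.468, 0.199] pointing down, gripper open.
Joint ranges: [-2.53, 2.53], [-0.77, 2.02], [0.04, 2.7], [-1, 4.14], [0.28, 2.66], [-3.11, 3.11]. Speed limits (rad/s): [2.57, 2.57, 3.14, 3.14, 3.14, 3.14].

### API

Orientations are given as a unit quaternion [x, y, z, w].
In Python, from bench import sense, capture, get_calibration, hand_in gives the robot as it stands. The module is installed in compiled form; this text tells all that it offers.
- The arm moves only by the tool carry_out, never from a script. Its argument "rows" is a list of rows, each a list of 5 numbers: the finger opening in cm, from 0 to 9.18, then the shift along the tool's x, y, z in cm, then the turn about the tool's x in rad. In form: [[grip, tx, ty, tz, spin], ...]. A call has 1 to 5 rows; each row shifts and turns the commanded pose from where the row before left it, along the tool's axes as they then stand; what a row does not reach is not made up. A row lasts 1/8 s, in which the tool goes at most 62.5 mm and 10.7 degrees, less where a joint would pass 70% of its speed; a pose out of reach is approached as far as the arm can. A call with a gripper value outside its range is refused whole. The fingers move at their own pace and stop on an object; "newtons" is the grip in N (left out, the last holds). Time passes only in rows, so rows that do not move let the fingers close. It gives the time, the measured TCP pose, the force and the opening at its end, in the units of the state.
- sense(): the state, without advancing time (a new reading comes with each control period).
- capture(name): name is "scene" or "top" or "wrist"; returns the picture (400x640x3 uint8, red, green, blue); there is no depth.
- get_calibration(name): a dict with "fx", "fy", "cx", "cy" (pixels), "k1" (the pictures are not rectified: a ray, as slopes to the right and down, at radius r is drawn at 1 + k1 r^2 times it, then the intrinsics apply), "rvec" (rotation vector, rad) and "tvec" (3), from world to camera coordinates, as OpenCV has them; the wrist camera has in their place "T_tool_cam" (4x4, takes a point from camera to tool coordinates, whose origin is the TCP and whose axes are the tool frame's). Camera axes: x right, y down, z forward; pixel columns grow to the right and rows downward; lengths in m; the calibration is good to about 2 mm. A picture is of the moment at which its call begins: read the wrist's pose just before it. get_calibration takes no time and is no camera call.
- hand_in(): hands the job in, once; it reports no verdict.
The state is a dict: "time_s": time; "joints": joint angles; "joint_velocities": joint speeds; "effort": joint torques, N m; "tcp_pos": TCP position; "tcp_rot": TCP orientation; "ft_force": force on the tool from outside, world axes, zero at the start; "ft_torque": the same for the moment, N m; "gripper_width": opening from 0.0 (shut) to 1.0 (fully open).
Only numpy, scipy, OpenCV 4.12 (cv2) and the standard library are available. Lean on these libraries where they do the work, as an engineer would, in place of code of your own. Each camera call takes 0.05 s, during which the arm holds its last target. There are 200 camera calls.

## Working session

There is one attempt and no reset: what is moved stays moved. The work goes in short steps, Python scripts to look and compute and a tool call to move; the robot and the scene stay as the last step left them, time stands still between calls to the robot, and variables do not carry over. Pictures are saved under pics/ and viewed, about 8 in all and at most 12, crops included, and the job is handed in when it is done.

Besides the shell and the picture viewer there is one more tool, called in YAML: its name, and indented under it one key for each argument. carry_out: Moves the arm, as the interface text tells. Its arguments: {"type":"object","properties":{"rows":{"type":"array","items":{"type":"array","items":{"type":"number"}}},"newtons":{"type":"number"}},"required":["rows"]}

```bash
mkdir -p pics; ls; python3 - <<'E'
from bench import *
import cv2,numpy as np
print(sense())
for n in("scene","top","wrist"):
    print(n,get_calibration(n))
    im=capture(n)[:,:,::-1]; cv2.imwrite(f"pics/a_{n}.png",im)
a=cv2.imread("pics/a_scene.png");b=cv2.imread("pics/a_top.png")
E
```

```text
pics
{'time_s': 0.0, 'joints': array([ 9.55029364e-01,  3.42721258e-01,  1.52498667e+00, -4.85595893e-05,
        1.27540413e+00, -1.46000370e-01]), 'joint_velocities': array([ 6.34822909e-04, -1.55624816e-03, -7.80751760e-04, -6.67817700e-04,
        5.45813301e-04, -6.98101131e-05]), 'effort': array([ 2.37043561e-03, -4.31246209e+01, -2.44228417e+01,  7.20440643e-02,
        5.58807410e-02, -1.31952056e-04]), 'tcp_pos': array([0.23739453, 0.46776921, 0.19835635]), 'tcp_rot': array([ 0.16405488,  0.68787611, -0.16506448,  0.68750721]), 'ft_force': array([-0.08617177, -0.06892723, -0.56600649]), 'ft_torque': array([-0.02136711,  0.00359407,  0.05215251]), 'gripper_width': 1.0018210499762465}
scene {'fx': 371.69467786616764, 'fy': 371.69467786616764, 'cx': 321.42074802018806, 'cy': 205.5408020764639, 'k1': -0.076516545902444, 'rvec': array([ 1.08942567,  2.21968514, -1.12346525]), 'tvec': array([ 0.2661476 , -0.16488531,  1.253133  ])}
top {'fx': 515.4822225714047, 'fy': 515.4822225714047, 'cx': 318.3822802460393, 'cy': 203.2656588138301, 'k1': 0.003986678077087578, 'rvec': array([ 2.1545451 , -2.17858597,  0.11376029]), 'tvec': array([0.06169078, 0.51517691, 1.39759516])}
wrist {'fx': 327.1620733375714, 'fy': 327.1620733375714, 'cx': 316.4770185736416, 'cy': 200.42874682293038, 'k1': -0.03034291342849228, 'T_tool_cam': array([[ 1.46391481e-04, -2.74249070e-01,  9.61658685e-01,
        -1.85795087e-01],
       [ 9.99999955e-01, -2.11458667e-04, -2.12532596e-04,
         1.70979723e-04],
       [ 2.61637931e-04,  9.61658673e-01,  2.74249027e-01,
        -7.32004370e-02],
       [ 0.00000000e+00,  0.00000000e+00,  0.00000000e+00,
         1.00000000e+00]])}
```

View pics/a_top.png

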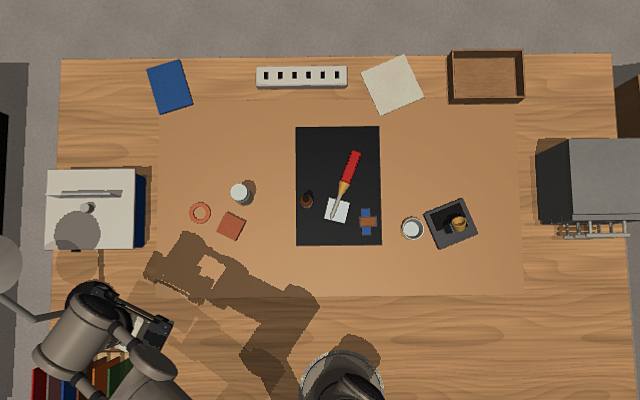

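View pics/a_scene.png

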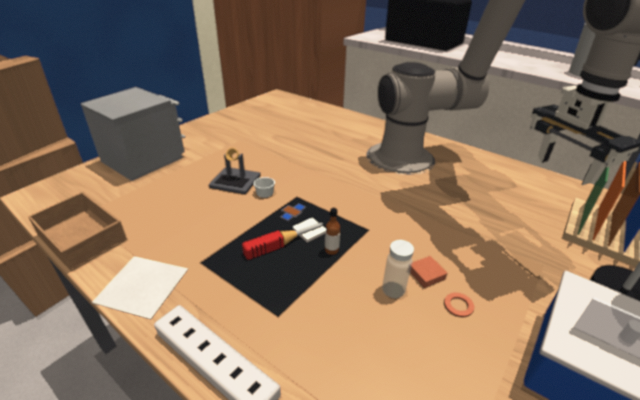

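Top: red handle around (348,165), iron tip (333,218), tile (337,210), stand (450,222), pile (232,226), jar (241,192), ring (200,212), tin (412,228), bottle (307,199). I'll get coarse positions first.

```bash
cat > h.py <<'E'
from bench import *
import cv2,numpy as np
from scipy.spatial.transform import Rotation as Ro
np.set_printoptions(precision=4,suppress=True)
def campose(n,s=None):
    c=get_calibration(n)
    if n=="wrist":
        s=s or sense(); R=Ro.from_quat(s["tcp_rot"]).as_matrix(); T=c["T_tool_cam"]
        return c,R@T[:3,:3],R@T[:3,3]+s["tcp_pos"]
    Rc=cv2.Rodrigues(c["rvec"])[0]; return c,Rc.T,-Rc.T@c["tvec"]
def ray(n,uv,s=None):
    c,R,o=campose(n,s); K=np.array([[c["fx"],0,c["cx"]],[0,c["fy"],c["cy"]],[0,0,1.]])
    p=cv2.undistortPoints(np.array(uv,float).reshape(-1,1,2),K,np.array([c["k1"],0,0,0.]))[:,0]
    return o,np.c_[p,np.ones(len(p))]@R.T
def onplane(n,uv,z,s=None):
    o,d=ray(n,uv,s); return o+d*((z-o[2])/d[:,2])[:,None]
def proj(n,P,s=None):
    c,R,o=campose(n,s); q=(np.atleast_2d(P)-o)@R; q=q[:,:2]/q[:,2:]
    q=q*(1+c["k1"]*(q**2).sum(1))[:,None]; return q*[c["fx"],c["fy"]]+[c["cx"],c["cy"]]
def snap(n,f):
    s=sense(); im=capture(n)[:,:,::-1].copy(); cv2.imwrite(f"pics/{f}.png",im); return s,im
def delta(goal,yaw=None,s=None):
    "tool-axis cm to bring TCP to goal"
    s=s or sense(); R=Ro.from_quat(s["tcp_rot"]).as_matrix(); return 100*R.T@(np.array(goal)-s["tcp_pos"])
def tri(a,b):
    (o1,d1),(o2,d2)=a,b; d1=d1/np.linalg.norm(d1);d2=d2/np.linalg.norm(d2)
    t=np.linalg.lstsq(np.c_[d1,-d2],o2-o1,rcond=None)[0]; p,q=o1+t[0]*d1,o2+t[1]*d2
    return (p+q)/2,np.linalg.norm(p-q)
E
python3 - <<'E'
from h import *
im=cv2.imread("pics/a_top.png")
s=sense(); print("R",Ro.from_quat(s["tcp_rot"]).as_matrix())
for n,uv,z in [("handle",(348,165),.017),("tip",(333,218),.017),("tile",(337,210),.011),("stand",(450,224),.016),("cup",(459,222),.095),("pile",(232,226),.022),("jar",(241,192),.12),("ring",(200,212),.008),("tin",(412,228),.035),("bottle",(307,199),.06),("sun",(367,221),.005)]:
    print(n,onplane("top",[uv],z)[0])
for g in [(.53,.0,.25),(.50,-.2,.25)]: print(g,delta(g))
E
```

```text
R [[-0.0007  0.4527  0.8917]
 [-0.0009  0.8917 -0.4527]
 [-1.     -0.0011 -0.0002]]
handle [ 0.624  -0.0283  0.017 ]
tip [0.4753 0.0159 0.017 ]
tile [0.4981 0.0042 0.011 ]
stand [ 0.4551 -0.3083  0.016 ]
cup [ 0.4552 -0.3119  0.095 ]
pile [0.4559 0.2952 0.022 ]
jar [0.5376 0.256  0.12  ]
ring [0.497  0.3874 0.008 ]
tin [ 0.4441 -0.1992  0.035 ]
bottle [0.5243 0.0866 0.06  ]
sun [ 0.4668 -0.0795  0.005 ]
(0.53, 0.0, 0.25) [ -5.1264 -28.4804  47.2651]
(0.5, -0.2, 0.25) [ -5.1059 -47.6718  53.644 ]
```

```bash
python3 - <<'E'
import cv2
im=cv2.imread("pics/a_top.png")[140:255,180:490]
cv2.imwrite("pics/b.png",cv2.resize(im,(800,297),interpolation=cv2.INTER_CUBIC))
E
```

```text
(no output)
```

View pics/b.png

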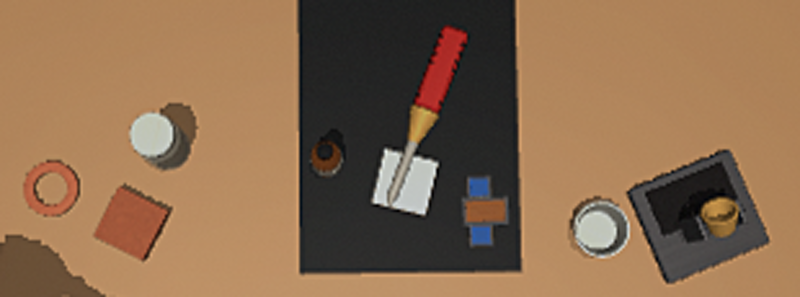

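carry_out:
  rows:
    - [9.18, -2, -3.75, 4.35, 0]
    - [9.18, -2, -3.75, 4.35, 0]
    - [9.18, -2, -3.75, 4.35, 0]
    - [9.18, -2, -3.75, 4.35, 0]
    - [9.18, -2, -3.75, 4.35, 0]

```text
time_s: 0.78
tcp_pos: [0.3469, 0.2008, 0.2996]
tcp_rot: [0.165, 0.688, -0.164, 0.688]
ft_force: [1.4, 0.5, 0.1]
gripper_width: 1.002
```

carry_out:
  rows:
    - [9.18, 0, -3.75, 4.35, 0]
    - [9.18, 0, -3.75, 4.35, 0]
    - [9.18, 0, -3.75, 4.35, 0]
    - [9.18, 0, -3.75, 4.35, 0]
    - [9.18, 0, -3.75, 4.35, 0]

```text
time_s: 1.4
tcp_pos: [0.4561, -0.065, 0.299]
tcp_rot: [0.165, 0.688, -0.165, 0.688]
ft_force: [1.3, -0.7, 0.0]
gripper_width: 1.004
```

carry_out:
  rows:
    - [9.18, 0, -3.75, 4.35, 0]
    - [9.18, 0, -3.75, 4.35, 0]
    - [9.18, 0, 0, 0, 0]
    - [9.18, 0, 0, 0, 0]

```text
time_s: 1.9
tcp_pos: [0.499, -0.169, 0.2985]
tcp_rot: [0.165, 0.688, -0.164, 0.687]
ft_force: [-1.2, 0.1, 0.1]
gripper_width: 0.998
```

```bash
python3 - <<'E'
from h import *
s,im=snap("wrist","c"); print(s["time_s"],s["tcp_pos"],s["joints"],Ro.from_quat(s["tcp_rot"]).as_matrix())
print(proj("wrist",[(.455,-.31,.016),(.455,-.31,.095),(.55,0,.017)],s))
E
```

```text
1.9 [ 0.499  -0.169   0.2985] [-0.4723  0.2898  1.3265  0.0005  1.5269 -1.5729] [[-0.0011  0.4531  0.8915]
 [ 0.0011  0.8915 -0.4531]
 [-1.      0.0005 -0.0015]]
[[216.77   177.3163]
 [198.0313 190.4682]
 [438.8987 138.821 ]]
```

View pics/c.png

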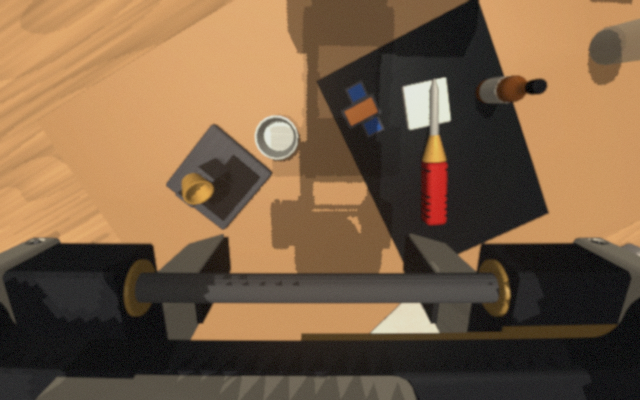

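Base diamond corners ≈(216,124),(272,175),(223,229),(167,184); cup ≈(197,190); iron vertical at u≈435, tile (427,104). Zoom on the cup and compute corners.

```bash
python3 - <<'E'
from h import *
s=sense(); im=cv2.imread("pics/c.png")
cv2.imwrite("pics/d.png",cv2.resize(im[110:240,150:290],(700,650)[:1]+(600,),interpolation=cv2.INTER_CUBIC))
P=onplane("wrist",[(216,124),(272,175),(223,229),(167,184)],.016,s);print(P, [np.linalg.norm(P[i]-P[i-1]) for i in range(4)],P.mean(0))
for i in range(4): d=P[i]-P[i-1];print(np.degrees(np.arctan2(d[1],d[0])))
hsv=cv2.cvtColor(im,cv2.COLOR_BGR2HSV); red=cv2.inRange(hsv,(0,170,60),(8,255,255))|cv2.inRange(hsv,(172,170,60),(180,255,255))
red[:, :380]=0;red[:150]=0;red[240:]=0
c=max(cv2.findContours(red,0,2)[0],key=cv2.contourArea);r=cv2.minAreaRect(c);print(r);B=onplane("wrist",cv2.boxPoints(r),.034,s);print(B)
w=cv2.inRange(hsv,(0,0,150),(180,60,255));w[:60]=0;w[140:]=0;w[:,:395]=0;w[:,460:]=0
c=max(cv2.findContours(w,0,2)[0],key=cv2.contourArea);h=cv2.convexHull(c);r=cv2.minAreaRect(h);T=onplane("wrist",cv2.boxPoints(r),.011,s);print("tile",T,T.mean(0),[np.linalg.norm(T[i]-T[i-1]) for i in range(4)])
print("tip",onplane("wrist",[(434.5,80)],.017,s))
E
```

```text
[[ 0.3896 -0.2708  0.016 ]
 [ 0.4891 -0.2359  0.016 ]
 [ 0.5286 -0.3438  0.016 ]
 [ 0.4303 -0.3811  0.016 ]] [np.float64(0.11759935278632024), np.float64(0.10537504663563199), np.float64(0.11488461293721922), np.float64(0.10511540570746344)] [ 0.4594 -0.3079  0.016 ]
110.25193991642803
19.321916980495608
-69.87302079919682
-159.20044520130003
((434.5, 193.49998474121094), (24.999996185302734, 62.99999237060547), 0.0)
[[ 0.6518 -0.0719  0.034 ]
 [ 0.5651 -0.0371  0.034 ]
 [ 0.5809 -0.0058  0.034 ]
 [ 0.6687 -0.0389  0.034 ]]
tile [[ 0.4581 -0.016   0.011 ]
 [ 0.4774  0.0409  0.011 ]
 [ 0.5509  0.0244  0.011 ]
 [ 0.531  -0.035   0.011 ]] [0.5043 0.0036 0.011 ] [np.float64(0.07532866187539743), np.float64(0.06008529434767555), np.float64(0.07539997244340844), np.float64(0.0626173137623328)]
tip [[0.4736 0.0241 0.017 ]]
```

View pics/d.png

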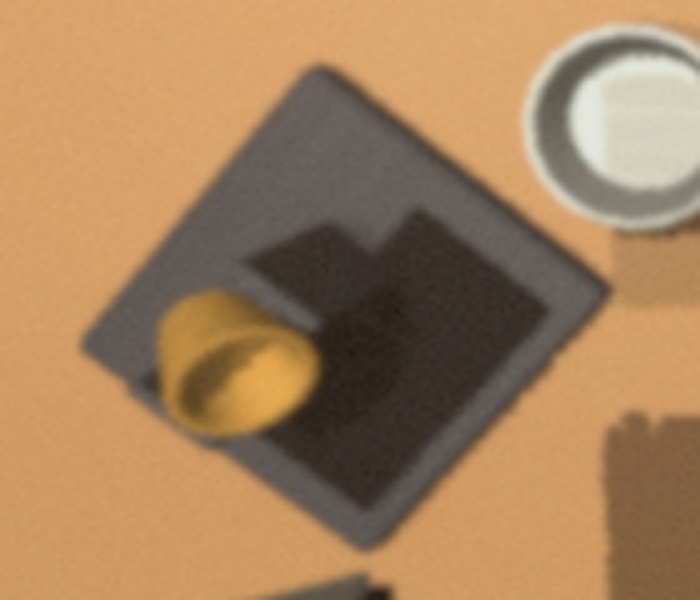

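Mouth ellipse centre ≈(198.6,193.6), facing image down-right, so stand +x yaw ≈ 20°. Now hover over the iron handle.

carry_out:
  rows:
    - [9.18, 2, 3.4, 0.65, -0.07]
    - [9.18, 3, 3.4, 0.65, 0]
    - [9.18, 3, 3.4, 0.65, 0]
    - [9.18, 3, 3.4, 0.65, 0]
    - [9.18, 3, 3.4, 0.65, 0]

```text
time_s: 2.58
tcp_pos: [0.5975, -0.0242, 0.1589]
tcp_rot: [0.14, 0.693, -0.14, 0.694]
ft_force: [0.8, -0.1, 0.2]
gripper_width: 0.999
```

carry_out:
  rows:
    - [9.18, 0, 0, 0, 0]
    - [9.18, 0, 0, 0, 0]
    - [9.18, 0, 0, 0, 0]

```text
time_s: 2.95
tcp_pos: [0.5976, -0.0274, 0.1606]
tcp_rot: [0.141, 0.692, -0.141, 0.694]
ft_force: [0.7, 0.0, 0.5]
gripper_width: 1.004
```

```bash
python3 - <<'E'
from h import *
s,im=snap("wrist","e"); print(s["time_s"],s["tcp_pos"],Ro.from_quat(s["tcp_rot"]).as_matrix())
E
```

```text
2.95 [ 0.5976 -0.0274  0.1606] [[ 0.0024  0.3896  0.921 ]
 [-0.0005  0.921  -0.3896]
 [-1.      0.0004  0.0024]]
```

View pics/e.png

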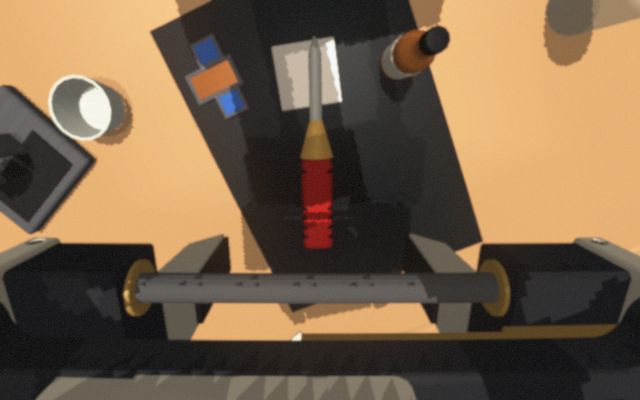

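Iron nearly central: tip (315,38), handle front (315.5,158), handle rear top edge ≈(317.5,248); tile corners near (272,46),(336,38),(342,101),(280,110).

```bash
python3 - <<'E'
from h import *
s=sense()
t=onplane("wrist",[(315,38)],.017,s)[0]; a=onplane("wrist",[(315.5,160),(317.5,248)],.034,s)
print("tip",t,"handle front/rear",a,np.linalg.norm(a[1]-a[0]),np.linalg.norm(a[1][:2]-t[:2]),np.linalg.norm(a[0][:2]-t[:2]))
d=(a[1]-t)[:2];d/=np.linalg.norm(d);print("yaw",np.degrees(np.arctan2(d[1],d[0])))
print("tool z yaw",np.degrees(np.arctan2(-.3896,.921)))
for g in (.15,.156): p=t[:2]+d*g; print(g,p,delta([*p,.008],s=s))
T=onplane("wrist",[(272,46),(336,38),(342,101),(280,110)],.011,s);print("tile",T,T.mean(0),[np.linalg.norm(T[i]-T[i-1]) for i in range(4)])
print("mouth, stand", )
p=onplane("top",[(459,222)],.095);print(p)
E
```

```text
tip [0.473  0.0239 0.017 ] handle front/rear [[ 0.575  -0.0189  0.034 ]
 [ 0.6602 -0.0528  0.034 ]] 0.09168478945417846 0.20228829755298675 0.1106116259003732
yaw -22.279778593745224
tool z yaw -22.92925915012281
0.15 [ 0.6118 -0.033 ] [15.2525  0.0477  1.4849]
0.156 [ 0.6174 -0.0352] [15.2539  0.0547  2.0849]
tile [[ 0.4625 -0.0158  0.011 ]
 [ 0.4797  0.0425  0.011 ]
 [ 0.5348  0.0265  0.011 ]
 [ 0.5188 -0.0332  0.011 ]] [0.4989 0.005  0.011 ] [np.float64(0.05894597251394078), np.float64(0.06073912383015131), np.float64(0.057413499131016864), np.float64(0.061786000803395)]
mouth, stand
[[ 0.4552 -0.3119  0.095 ]]
```

carry_out:
  rows:
    - [9.18, 3, 0.05, 1.0, 0.01]
    - [9.18, 4, 0, 0.9, 0]
    - [9.18, 4, 0, 0, 0]
    - [9.18, 3, 0, 0, 0]
    - [9.18, 1.4, 0, 0, 0]

```text
time_s: 3.62
tcp_pos: [0.6145, -0.0345, 0.0041]
tcp_rot: [0.144, 0.693, -0.144, 0.692]
ft_force: [-0.8, -0.3, -0.3]
gripper_width: 0.995
```

carry_out:
  rows:
    - [5, 0, 0, 0, 0]
    - [5, 0, 0, 0, 0]
    - [2, 0, 0, 0, 0]
    - [2, 0, 0, 0, 0]
    - [2, 0, 0, 0, 0]
  newtons: 8

```text
time_s: 4.25
tcp_pos: [0.6153, -0.0338, 0.0054]
tcp_rot: [0.144, 0.692, -0.144, 0.693]
ft_force: [-0.5, -0.4, -0.5]
gripper_width: 0.506
```

carry_out:
  rows:
    - [2, 0, 0, 0, 0]
    - [2, 0, 0, 0, 0]
    - [2, 0, 0, 0, 0]
    - [2, 0, 0, 0, 0]

```text
time_s: 4.75
tcp_pos: [0.6151, -0.0339, 0.005]
tcp_rot: [0.144, 0.692, -0.144, 0.692]
ft_force: [-0.3, -0.9, 0.6]
gripper_width: 0.321
```

carry_out:
  rows:
    - [2, -0.7, 0, -0.1, 0]
    - [2, -0.7, 0, -0.1, 0]
    - [2, -0.65, 0, -0.15, 0]
    - [2, 0, 0, 0, 0]
  newtons: 4

```text
time_s: 5.25
tcp_pos: [0.6123, -0.0324, 0.0264]
tcp_rot: [0.144, 0.692, -0.144, 0.693]
ft_force: [1.1, -0.5, -1.6]
gripper_width: 0.325
```

carry_out:
  rows:
    - [2, -0.85, 0, -0.25, 0]
    - [2, -0.85, 0, -0.25, 0]
    - [2, -0.86, 0, -0.31, 0]
    - [2, 0, 0, 0, 0]
    - [2, 0, 0, 0, 0]

```text
time_s: 5.88
tcp_pos: [0.6047, -0.0294, 0.0512]
tcp_rot: [0.144, 0.692, -0.144, 0.693]
ft_force: [0.2, -0.1, -1.4]
gripper_width: 0.324
```

```bash
python3 - <<'E'
from h import *
s,im=snap("wrist","f"); s2,im2=snap("scene","g");print(s["tcp_pos"],s["ft_force"])
z=cv2.resize(im2[180:280,210:370],(400,250),interpolation=cv2.INTER_CUBIC)
w=im[0:300,150:550]
cv2.imwrite("pics/fg.png",np.vstack([w,z]))
E
```

```text
[ 0.6047 -0.0294  0.0512] [ 0.2039 -0.0892 -1.3879]
```

View pics/fg.png

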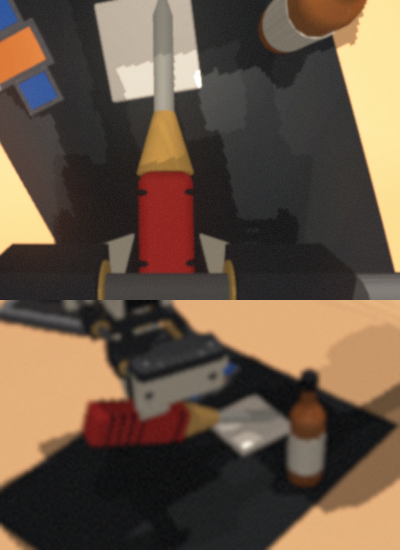

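Wrist: tip at v≈0, cone/barrel junction v≈111, handle front v≈172 (u≈313). Infer the tilt.

```bash
cat >> h.py <<'E'
def ironpix(th,s,g=.0474,h=.007,xs=((-.106,0),(-.031,.0065),(.005,.0168))):
    "pixels of axis-top points for nose-down tilt th (deg)"
    R=Ro.from_quat(s["tcp_rot"]).as_matrix(); G=s["tcp_pos"]-.019*R[:,0]; t=np.radians(th)
    ax=R[:,2]*np.cos(t)-R[:,0]*np.sin(t); up=-R[:,2]*np.sin(t)-R[:,0]*np.cos(t)
    return np.array([proj("wrist",G+ax*(x-g)+up*(r-h),s)[0] for x,r in xs])
E
python3 - <<'E'
from h import *
s=sense()
for th in (0,5,10,15,20,25): print(th,ironpix(th,s).round().tolist())
E
```

```text
0 [[316.0, -75.0], [316.0, 96.0], [316.0, 173.0]]
5 [[316.0, -58.0], [316.0, 97.0], [316.0, 170.0]]
10 [[316.0, -41.0], [316.0, 100.0], [316.0, 168.0]]
15 [[316.0, -24.0], [316.0, 103.0], [316.0, 167.0]]
20 [[316.0, -8.0], [316.0, 107.0], [316.0, 166.0]]
25 [[316.0, 8.0], [316.0, 111.0], [316.0, 166.0]]
```

Tilt ≈ 21°: it is pivoting in the pads about the tip as intended. Continue to 42° and then clamp.

carry_out:
  rows:
    - [2, -0.72, 0, -0.35, 0]
    - [2, -0.72, 0, -0.35, 0]
    - [2, -0.58, 0, -0.35, 0]
    - [2, -0.57, 0, -0.35, 0]

```text
time_s: 6.48
tcp_pos: [0.5914, -0.0235, 0.0776]
tcp_rot: [0.144, 0.692, -0.144, 0.692]
ft_force: [-0.6, -0.3, -0.8]
gripper_width: 0.318
```

carry_out:
  rows:
    - [2, -0.54, 0, -0.4, 0]
    - [2, -0.54, 0, -0.4, 0]
    - [2, -0.61, 0, -0.53, 0]
    - [2, -0.6, 0, -0.53, 0]
    - [2, 0, 0, 0, 0]

```text
time_s: 7.1
tcp_pos: [0.5746, -0.0161, 0.1006]
tcp_rot: [0.144, 0.692, -0.144, 0.693]
ft_force: [-1.2, 0.1, -0.7]
gripper_width: 0.318
```

carry_out:
  rows:
    - [2, 0, 0, 0, 0]
    - [2, 0, 0, 0, 0]
  newtons: 50

```text
time_s: 7.35
tcp_pos: [0.5748, -0.0163, 0.0999]
tcp_rot: [0.144, 0.692, -0.144, 0.692]
ft_force: [-0.4, 0.0, 0.4]
gripper_width: 0.218
```

```bash
python3 - <<'E'
from h import *
s,im=snap("wrist","i"); print(s["tcp_pos"],s["ft_force"],s["gripper_width"])
for th in (30,34,38,42,46): print(th,ironpix(th,s).round().tolist())
hsv=cv2.cvtColor(im,cv2.COLOR_BGR2HSV)
for v in range(20,230,5): print(v,hsv[v,315].tolist(),end=' ')
E
```

```text
[ 0.5748 -0.0163  0.0999] [-0.413   0.0271  0.3736] 0.2178040933561347
30 [[316.0, 24.0], [316.0, 117.0], [316.0, 166.0]]
34 [[316.0, 36.0], [316.0, 121.0], [316.0, 167.0]]
38 [[316.0, 48.0], [316.0, 126.0], [316.0, 168.0]]
42 [[316.0, 60.0], [316.0, 131.0], [316.0, 170.0]]
46 [[316.0, 71.0], [316.0, 137.0], [316.0, 172.0]]
20 [135, 14, 36] 25 [0, 0, 35] 30 [75, 12, 42] 35 [60, 6, 42] 40 [15, 23, 44] 45 [38, 21, 48] 50 [30, 6, 44] 55 [40, 17, 45] 60 [16, 41, 207] 65 [21, 35, 168] 70 [22, 33, 170] 75 [22, 33, 170] 80 [22, 34, 166] 85 [20, 34, 163] 90 [20, 33, 163] 95 [22, 31, 157] 100 [18, 35, 162] 105 [17, 33, 163] 110 [22, 29, 156] 115 [20, 34, 158] 120 [22, 30, 153] 125 [24, 31, 155] 130 [20, 37, 151] 135 [20, 33, 153] 140 [21, 33, 124] 145 [23, 33, 101] 150 [23, 27, 85] 155 [15, 28, 74] 160 [17, 38, 61] 165 [18, 151, 113] 170 [17, 154, 131] 175 [18, 156, 139] 180 [18, 160, 142] 185 [18, 160, 145] 190 [18, 156, 149] 195 [18, 159, 151] 200 [18, 156, 150] 205 [18, 161, 149] 210 [7, 185, 131] 215 [1, 203, 123] 220 [1, 197, 105] 225 [1, 202, 120]
```

View pics/i.png

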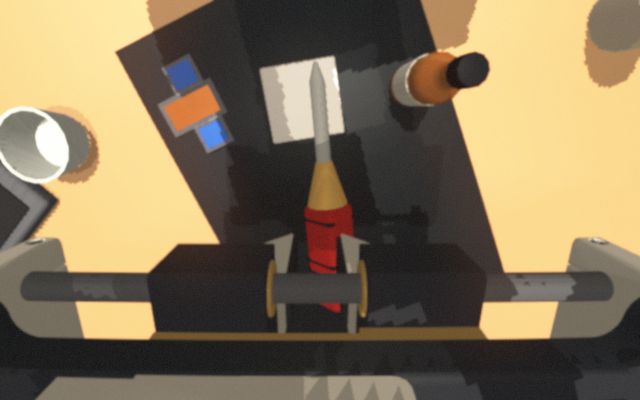

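```bash
python3 - <<'E'
from h import *
s,im=snap("scene","j"); c=im[160:290,190:390]
cv2.imwrite("pics/j2.png",cv2.resize(c,(800,520),interpolation=cv2.INTER_CUBIC))
E
```

```text
(no output)
```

View pics/j2.png

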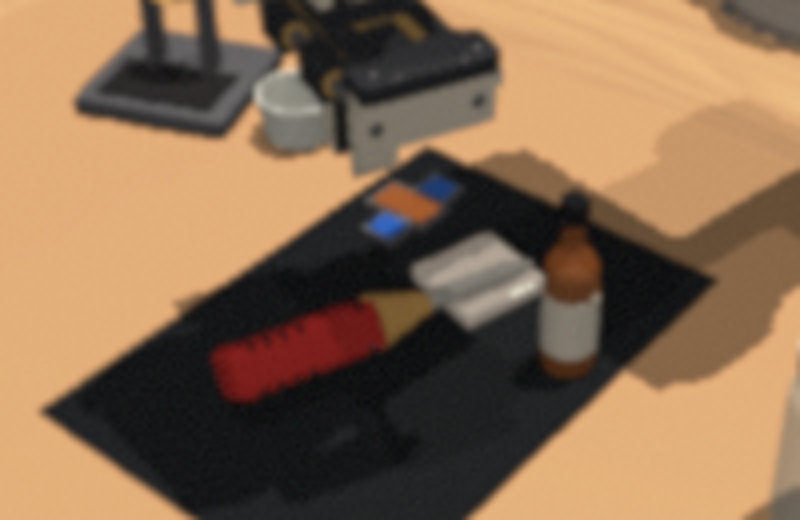

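The iron slipped out and is lying flat on the tile again (tip (317,62), handle front centre (329,207)); nothing else was disturbed. I'll regrip further back with more force.

```bash
python3 - <<'E'
from h import *
s=sense(); im=cv2.imread("pics/i.png")
hsv=cv2.cvtColor(im,cv2.COLOR_BGR2HSV)
br=cv2.inRange(hsv,(12,120,60),(24,255,255)); red=cv2.inRange(hsv,(0,150,60),(9,255,255))
for v in (170,180,190,200): u=np.where(br[v,290:370])[0]+290; print("cone",v,u.min(),u.max())
for v in (212,220,228,236,244,260,290): 
    u=np.where(red[v,290:370])[0]+290; print("red",v,u.min() if len(u) else 0,u.max() if len(u) else 0)
t=onplane("wrist",[(317,62)],.017,s)[0]; a=onplane("wrist",[(328.5,207)],.034,s)[0]; c=onplane("wrist",[(322.5,162)],.017+.0065,s)[0]
d=(a-t)[:2];print("tip",t,a,c,np.linalg.norm(d),np.linalg.norm((c-t)[:2]),np.degrees(np.arctan2(d[1],d[0])),np.degrees(np.arctan2((c-t)[1],(c-t)[0])))
d/=np.linalg.norm(d)
for g in (.065,.07): p=t[:2]+d*(g+.106); print(g,p,delta([*p,.1],s=s))
R=Ro.from_quat(s["tcp_rot"]).as_matrix(); print("toolz yaw",np.degrees(np.arctan2(R[1,2],R[0,2])),s["joints"])
E
```

```text
cone 170 314 335
cone 180 311 339
cone 190 310 343
cone 200 308 347
red 212 304 352
red 220 310 352
red 228 306 353
red 236 306 339
red 244 308 335
red 260 311 336
red 290 0 0
tip [0.477  0.0267 0.017 ] [ 0.5823 -0.009   0.034 ] [0.5486 0.0004 0.0235] 0.11124392088583553 0.07625785346810994 -18.720426238638076 -20.15050960585596
0.065 [ 0.6389 -0.0282] [-0.0169  1.4715  6.3616]
0.07 [ 0.6437 -0.0298] [-0.0169  1.513   6.8598]
toolz yaw -23.486234516630464 [-0.1618  0.5251  1.5218  0.0001  1.0947 -1.3227]
```

carry_out:
  rows:
    - [9.18, -2, 0, 0, 0]
    - [9.18, 0, 0.75, 3.28, 0]
    - [9.18, 0, 0.74, 3.28, 0]
    - [9.18, 0, 0, 0, -0.073]
    - [9.18, 2, 0, 0, 0]
  newtons: 12

```text
time_s: 8.07
tcp_pos: [0.6422, -0.0291, 0.1008]
tcp_rot: [0.118, 0.696, -0.118, 0.698]
ft_force: [-0.1, 0.3, 0.4]
gripper_width: 0.715
```

carry_out:
  rows:
    - [9.18, 0, 0, 0, 0]
    - [9.18, 3, 0, 0, 0]
    - [9.18, 3, 0, 0, 0]
    - [9.18, 2.5, 0, 0, 0]
    - [9.18, 1.1, 0, 0, 0]

```text
time_s: 8.7
tcp_pos: [0.6403, -0.0287, 0.0031]
tcp_rot: [0.119, 0.698, -0.119, 0.697]
ft_force: [-0.3, 0.0, 0.9]
gripper_width: 0.999
```

carry_out:
  rows:
    - [2, 0, 0, 0, 0]
    - [2, 0, 0, 0, 0]
    - [2, 0, 0, 0, 0]
    - [2, 0, 0, 0, 0]
    - [2, 0, 0, 0, 0]

```text
time_s: 9.32
tcp_pos: [0.6408, -0.0288, 0.0042]
tcp_rot: [0.119, 0.697, -0.118, 0.697]
ft_force: [0.2, 0.6, 0.7]
gripper_width: 0.507
```

carry_out:
  rows:
    - [2, 0, 0, 0, 0]
    - [2, 0, 0, 0, 0]
    - [2, 0, 0, 0, 0]

```text
time_s: 9.7
tcp_pos: [0.6407, -0.0287, 0.0039]
tcp_rot: [0.119, 0.697, -0.118, 0.697]
ft_force: [0.9, -0.5, -0.4]
gripper_width: 0.228
```

```bash
python3 - <<'E'
from h import *
s,im=snap("wrist","k"); s2,j=snap("scene","k2"); _,tp=snap("top","k3")
a=im[0:340,120:520]; b=cv2.resize(j[180:265,215:355],(400,243),interpolation=cv2.INTER_CUBIC)
c=cv2.resize(tp[130:250,290:390],(400,480),interpolation=cv2.INTER_CUBIC)
l=np.vstack([a,b]); c=np.vstack([c,np.zeros((len(l)-480,400,3),np.uint8)])
cv2.imwrite("pics/k4.png",np.hstack([l,c]))
for th in (0,10,20,42): print(th,ironpix(th,s,.067,.006).round().tolist())
E
```

```text
0 [[316.0, -127.0], [316.0, 53.0], [316.0, 132.0]]
10 [[316.0, -80.0], [316.0, 61.0], [316.0, 129.0]]
20 [[316.0, -38.0], [316.0, 73.0], [316.0, 129.0]]
42 [[316.0, 42.0], [316.0, 107.0], [316.0, 141.0]]
```

View pics/k4.png

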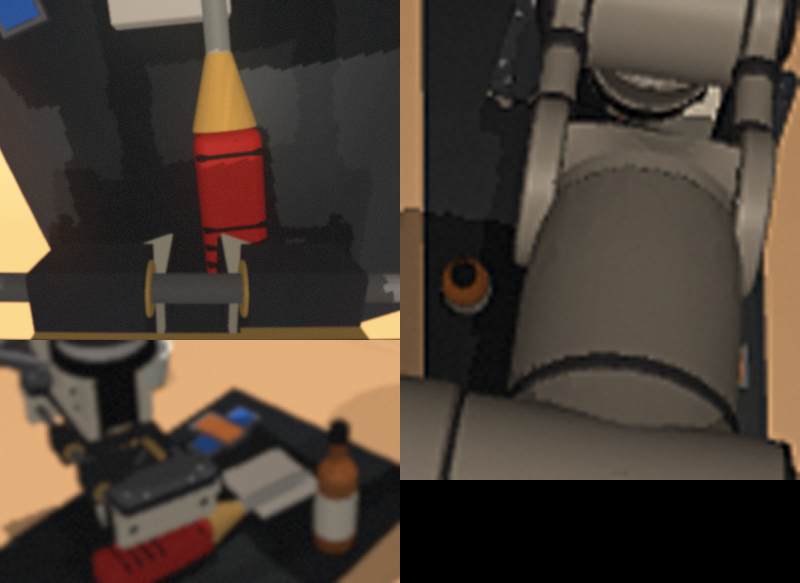

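```bash
python3 - <<'E'
from h import *
s=sense()
def t2(w,c):
    a=ray("wrist",[w],s);b=ray("scene",[c]);return tri((a[0],a[1][0]),(b[0],b[1][0]))
print("cone end",t2((337,52),(300,237.7)));print("front",t2((349,131),(289.5,246.5)))
R=Ro.from_quat(s["tcp_rot"]).as_matrix();G=s["tcp_pos"]-.019*R[:,0]
print("TCP proj wrist",proj("wrist",[s["tcp_pos"],G,G+R[:,1]*.011,G-R[:,1]*.011,s["tcp_pos"]+R[:,1]*.011,s["tcp_pos"]-R[:,0]*.066],s),"scene",proj("scene",[s["tcp_pos"],G]))
print("on plane",onplane("wrist",[(332,50),(349,132)],.0235,s),onplane("wrist",[(349,132)],.034,s))
print(s["ft_force"],s["joints"])
E
```

```text
cone end (array([0.5487, 0.015 , 0.0175]), np.float64(0.00417102196770972))
front (array([0.5857, 0.011 , 0.014 ]), np.float64(0.008916517889501407))
TCP proj wrist [[316.4315 232.4011]
 [316.4224 245.0686]
 [336.3503 245.0599]
 [296.495  245.0673]
 [334.5327 232.3946]
 [316.3892 290.9783]] scene [[258.6694 255.2008]
 [257.9897 249.0259]]
on plane [[0.5494 0.011  0.0235]
 [0.5882 0.0069 0.0235]] [[0.5872 0.0062 0.034 ]]
[ 0.1532 -0.6967 -0.7777] [-0.1643  0.7453  1.3997  0.0001  0.9966 -1.3983]
```

The closed fingers are beside the handle (iron now yawed to about −7°, shifted +y), so nothing is gripped. I'll lift out while still closed, then open and re-measure.

carry_out:
  rows:
    - [2.1, -1, 0, 0, 0]
    - [2.1, -3, 0, 0, 0]
    - [2.1, -4, 0, 0, 0]
    - [9.18, -4, 0, -1, 0]
    - [9.18, -4, 0, -2, 0]

```text
time_s: 10.48
tcp_pos: [0.6124, -0.019, 0.1659]
tcp_rot: [0.119, 0.697, -0.119, 0.698]
ft_force: [-0.4, -0.6, 0.6]
gripper_width: 0.398
```

carry_out:
  rows:
    - [9.18, 0, 0, 0, 0]
    - [9.18, 0, 0, 0, 0]
    - [9.18, 0, 0, 0, 0]
    - [9.18, 0, 0, 0, 0]
    - [9.18, 0, 0, 0, 0]

```text
time_s: 11.1
tcp_pos: [0.6123, -0.0189, 0.1631]
tcp_rot: [0.119, 0.698, -0.119, 0.697]
ft_force: [0.4, -0.7, 0.1]
gripper_width: 0.947
```

```bash
cat >> h.py <<'E'
def edges(im,box,rows):
    x0,x1=box; hsv=cv2.cvtColor(im,cv2.COLOR_BGR2HSV)
    br=cv2.inRange(hsv,(12,120,60),(24,255,255)); red=cv2.inRange(hsv,(0,150,60),(9,255,255))
    for v in rows:
        r=np.where(red[v,x0:x1])[0]+x0;b=np.where(br[v,x0:x1])[0]+x0
        print(v,"red" if len(r)>5 else "brass" if len(b)>3 else "-", (r.min(),r.max()) if len(r)>5 else (b.min(),b.max()) if len(b)>3 else "")
E
python3 - <<'E'
from h import *
s,im=snap("wrist","m");print(s["time_s"],s["tcp_pos"],s["gripper_width"])
s2,j=snap("scene","m2")
edges(im,(260,450),range(90,270,8))
b=cv2.resize(j[195:265,235:335],(400,280),interpolation=cv2.INTER_CUBIC)
cv2.imwrite("pics/m3.png",np.vstack([im[20:280,120:520],b]))
E
```

```text
11.1 [ 0.6123 -0.0189  0.1631] 0.947112104472762
90 - 
98 - 
106 - 
114 brass (np.int64(321), np.int64(335))
122 brass (np.int64(319), np.int64(438))
130 brass (np.int64(318), np.int64(440))
138 brass (np.int64(316), np.int64(448))
146 brass (np.int64(315), np.int64(447))
154 red (np.int64(315), np.int64(349))
162 red (np.int64(316), np.int64(339))
170 red (np.int64(316), np.int64(350))
178 red (np.int64(317), np.int64(350))
186 red (np.int64(318), np.int64(350))
194 red (np.int64(320), np.int64(352))
202 red (np.int64(324), np.int64(352))
210 red (np.int64(325), np.int64(353))
218 red (np.int64(322), np.int64(353))
226 red (np.int64(322), np.int64(350))
234 red (np.int64(323), np.int64(355))
242 - 
250 - 
258 - 
266 brass (np.int64(389), np.int64(397))
```

View pics/m3.png

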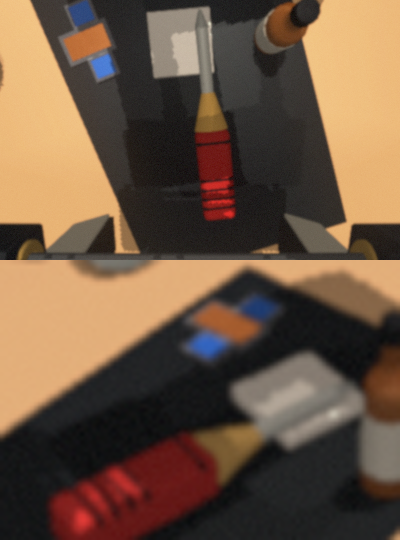

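```bash
python3 - <<'E'
from h import *
s=sense();Z=.034
t=onplane("wrist",[(322,32)],.017,s)[0]
c=onplane("wrist",[(328,113)],.0235,s)[0]
a=onplane("wrist",[(332.5,152),(338.5,240)],Z,s)
e=onplane("wrist",[(316,170),(350,170),(323,226),(353,226)],Z,s)
print("tip",t,"coneend",c,"front,rear",a)
print("width",np.linalg.norm(e[0]-e[1]),np.linalg.norm(e[2]-e[3]))
for p in (c,*a):
    d=(p-t)[:2];print(np.linalg.norm(d),np.degrees(np.arctan2(d[1],d[0])))
d=(a[1]-a[0])[:2];print("handle dir",np.degrees(np.arctan2(d[1],d[0])))
# colour profile along the handle (shading of top)
im=cv2.imread("pics/m.png")
for v in (165,185): print(im[v,312:356:3].tolist())
E
```

```text
tip [0.481  0.0326 0.017 ] coneend [0.5518 0.0141 0.0235] front,rear [[ 0.5874  0.0062  0.034 ]
 [ 0.676  -0.0169  0.034 ]]
width 0.033215763615718284 0.030770806892468902
0.07322472542975877 -14.622430377408435
0.10968130909706109 -13.926144943572575
0.20116905345578692 -14.251639266943844
handle dir -14.641846820352173
[[26, 27, 29], [24, 22, 39], [22, 22, 37], [19, 21, 54], [21, 24, 71], [23, 27, 79], [22, 25, 95], [24, 28, 99], [22, 22, 101], [28, 27, 108], [26, 27, 111], [17, 21, 108], [19, 26, 100], [20, 24, 39], [25, 26, 29]]
[[18, 19, 23], [18, 17, 23], [20, 21, 68], [19, 22, 104], [22, 21, 109], [18, 22, 109], [17, 20, 108], [25, 26, 112], [15, 20, 111], [17, 28, 112], [18, 23, 109], [14, 16, 106], [20, 23, 107], [20, 17, 81], [22, 21, 24]]
```

carry_out:
  rows:
    - [9.18, 2, 1.0, 1.25, 0]
    - [9.18, 2, 1.0, 1.25, 0]
    - [9.18, 3, 0, 0, -0.087]
    - [9.18, 2, 0, 0, 0]
    - [9.18, 0, 0, 0, 0]
  newtons: 8

```text
time_s: 11.82
tcp_pos: [0.6414, -0.0081, 0.0721]
tcp_rot: [0.088, 0.703, -0.088, 0.7]
ft_force: [-0.4, 0.2, -0.3]
gripper_width: 0.997
```

carry_out:
  rows:
    - [9.18, 2.5, 0, 0, 0]
    - [9.18, 2.5, 0, 0, 0]
    - [9.18, 2, 0, 0, 0]
    - [5.5, 0, 0, 0, 0]
    - [5.5, 0, 0, 0, 0]

```text
time_s: 12.45
tcp_pos: [0.6437, -0.0084, 0.0055]
tcp_rot: [0.088, 0.701, -0.088, 0.702]
ft_force: [0.0, -1.1, -0.3]
gripper_width: 0.834
```

carry_out:
  rows:
    - [5.0, 0, 0, 0, 0]
    - [4.5, 0, 0, 0, 0]
    - [4.5, 0, 0, 0, 0]
    - [4.5, 0, 0, 0, 0]

```text
time_s: 12.95
tcp_pos: [0.6426, -0.0082, 0.004]
tcp_rot: [0.088, 0.702, -0.088, 0.702]
ft_force: [0.1, 0.1, -0.3]
gripper_width: 0.494
```

```bash
python3 - <<'E'
from h import *
s,im=snap("wrist","n");print(s["time_s"],s["tcp_pos"],s["gripper_width"],s["ft_force"])
edges(im,(260,390),range(50,270,10))
print(ironpix(0,s,.062,.005).round().tolist())
E
```

```text
12.95 [ 0.6426 -0.0082  0.004 ] 0.4944613340188844 [ 0.0544  0.0604 -0.3038]
50 - 
60 - 
70 brass (np.int64(299), np.int64(329))
80 brass (np.int64(297), np.int64(332))
90 brass (np.int64(295), np.int64(334))
100 brass (np.int64(292), np.int64(337))
110 brass (np.int64(290), np.int64(341))
120 brass (np.int64(288), np.int64(343))
130 brass (np.int64(285), np.int64(346))
140 red (np.int64(336), np.int64(345))
150 red (np.int64(283), np.int64(349))
160 red (np.int64(282), np.int64(350))
170 red (np.int64(283), np.int64(350))
180 red (np.int64(284), np.int64(349))
190 red (np.int64(284), np.int64(349))
200 red (np.int64(284), np.int64(349))
210 red (np.int64(285), np.int64(349))
220 red (np.int64(286), np.int64(350))
230 red (np.int64(286), np.int64(349))
240 red (np.int64(287), np.int64(349))
250 red (np.int64(288), np.int64(344))
260 red (np.int64(288), np.int64(349))
[[316.0, -115.0], [316.0, 64.0], [317.0, 143.0]]
```

Handle is centred between the fingers (284–349 px around 316). Close.

carry_out:
  rows:
    - [2.6, 0, 0, 0, 0]
    - [2.6, 0, 0, 0, 0]
    - [2.6, 0, 0, 0, 0]
    - [2.6, 0, 0, 0, 0]

```text
time_s: 13.5
tcp_pos: [0.6426, -0.0082, 0.0039]
tcp_rot: [0.088, 0.702, -0.088, 0.702]
ft_force: [-0.7, -0.4, 0.4]
gripper_width: 0.286
```

carry_out:
  rows:
    - [2.6, -0.5, 0, 0, 0]
    - [2.6, 0, 0, 0, 0]
    - [2.6, 0, 0, 0, 0]

```text
time_s: 13.88
tcp_pos: [0.6426, -0.0082, 0.0091]
tcp_rot: [0.088, 0.701, -0.088, 0.702]
ft_force: [-0.1, 1.1, 0.3]
gripper_width: 0.284
```

```bash
python3 - <<'E'
from h import *
s,im=snap("wrist","o");_,j=snap("scene","o2");print(s["tcp_pos"],s["gripper_width"],s["ft_force"])
edges(im,(260,390),range(50,270,12))
b=cv2.resize(j[185:275,220:340],(600,450)[:1]+(450,),interpolation=cv2.INTER_CUBIC)
w=im[120:345,220:420]
cv2.imwrite("pics/o3.png",np.hstack([cv2.resize(w,(200*2-200,225*2-225)),]) if 0 else np.vstack([cv2.resize(w,(400,450))[:330],cv2.resize(b,(400,270))]))
E
```

```text
[ 0.6426 -0.0082  0.0091] 0.28351061607053407 [-0.0781  1.0559  0.2766]
50 - 
62 - 
74 brass (np.int64(299), np.int64(329))
86 brass (np.int64(296), np.int64(333))
98 brass (np.int64(293), np.int64(336))
110 brass (np.int64(291), np.int64(340))
122 brass (np.int64(288), np.int64(343))
134 brass (np.int64(285), np.int64(346))
146 red (np.int64(285), np.int64(348))
158 red (np.int64(283), np.int64(349))
170 red (np.int64(284), np.int64(349))
182 red (np.int64(285), np.int64(349))
194 red (np.int64(286), np.int64(348))
206 red (np.int64(286), np.int64(348))
218 red (np.int64(286), np.int64(349))
230 red (np.int64(289), np.int64(342))
242 red (np.int64(291), np.int64(342))
254 red (np.int64(292), np.int64(341))
266 red (np.int64(299), np.int64(317))
```

View pics/o3.png

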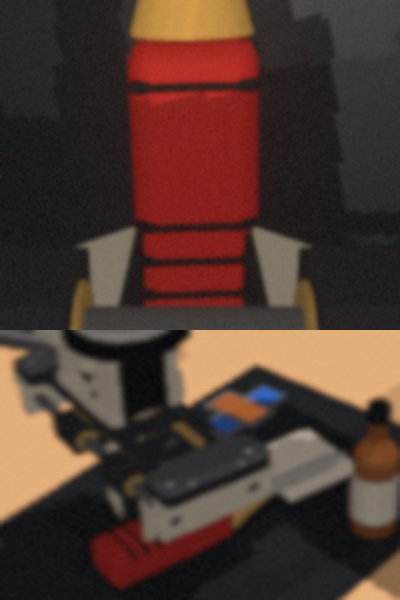

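The handle has a narrower, ridged waist (about 21 mm) behind x≈52 mm; that explains the earlier widths, since at t=9.7 I actually did hold it. I'll lower, grip the waist at 66 mm properly, and lift on the arc with a firmer grip.

carry_out:
  rows:
    - [4, 0, 0, 0, 0]
    - [4, 0.5, 0, 0.4, 0]
    - [4, 0, 0, 0, 0]
    - [1, 0, 0, 0, 0]
    - [1, 0, 0, 0, 0]
  newtons: 10

```text
time_s: 14.6
tcp_pos: [0.6465, -0.0092, 0.004]
tcp_rot: [0.088, 0.702, -0.088, 0.702]
ft_force: [-0.8, -1.1, -0.8]
gripper_width: 0.265
```

carry_out:
  rows:
    - [1, 0, 0, 0, 0]
    - [1, 0, 0, 0, 0]
    - [1, 0, 0, 0, 0]

```text
time_s: 14.98
tcp_pos: [0.6465, -0.0092, 0.004]
tcp_rot: [0.088, 0.702, -0.088, 0.702]
ft_force: [-0.3, -0.1, 0.0]
gripper_width: 0.109
```

carry_out:
  rows:
    - [1, -0.7, 0, -0.05, 0]
    - [1, -0.7, 0, -0.1, 0]
    - [1, -0.7, 0, -0.1, 0]
    - [1, 0, 0, 0, 0]
    - [1, 0, 0, 0, 0]

```text
time_s: 15.6
tcp_pos: [0.644, -0.0086, 0.025]
tcp_rot: [0.088, 0.702, -0.088, 0.702]
ft_force: [0.2, 0.3, -1.4]
gripper_width: 0.108
```

```bash
cat >> h.py <<'E'
def look(name,g,h,ths):
    s,im=snap("wrist",name); print(s["time_s"],s["tcp_pos"],s["gripper_width"],s["ft_force"])
    hsv=cv2.cvtColor(im,cv2.COLOR_BGR2HSV)[:, 300:332]
    br=cv2.inRange(hsv,(12,110,50),(25,255,255)).mean(1)>150; rd=(cv2.inRange(hsv,(0,150,40),(9,255,255))|cv2.inRange(hsv,(175,150,40),(180,255,255))).mean(1)>150
    b=np.where(br)[0]; r=np.where(rd)[0]; print("cone end v",b.min() if len(b) else None,"handle front v",r.min() if len(r) else None)
    for t in ths: print(t,ironpix(t,s,g,h)[:,1].round().tolist())
    return s,im
E
python3 -c "
from h import *
look('p1',.066,.005,(0,5,10,15))"
```

```text
15.6 [ 0.644  -0.0086  0.025 ] 0.10819435139224762 [ 0.1662  0.3423 -1.3537]
cone end v 65 handle front v 135
0 [-125.0, 55.0, 134.0]
5 [-102.0, 58.0, 132.0]
10 [-80.0, 62.0, 130.0]
15 [-58.0, 68.0, 130.0]
```

```bash
python3 - <<'E'
from h import *
im=cv2.imread("pics/p1.png"); im0=cv2.imread("pics/o.png")
def cls(p):
    h,s,v=cv2.cvtColor(np.uint8([[p]]),cv2.COLOR_BGR2HSV)[0,0]
    return "R" if s>140 and (h<9 or h>174) and v>40 else "B" if s>110 and 11<h<26 and v>50 else "." if v<60 else "g" if v<120 else "W"
for n,i in (("o",im0),("p1",im)):
    print(n)
    for v in range(60,300,9): print(v,"".join(cls(i[v,u]) for u in range(240,396,2)))
E
```

```text
o
60 ...............................gWWWWWWWWWWWg..................................
69 ..............................BBBBBBBBBBBBBBB..............ggg.ggggggggggggg..
78 .............................BBBBBBBBBBBBBBBBBg.............gggggggggggggggggg
87 ............................BBBBBBBBBBBBBBBBBBBg.............ggggggggggggggggg
96 ...........................BBBBBBBBBBBBBBBBBBBBBB.............gggggggggggggggg
105 .........................gBBBBBBBBBBBBBBBBBBBBBBBB.............ggggggggggggggg
114 ........................gBBBBBBBBBBBBBBBBBBBBBBBBBB.............gggggggggggggg
123 .......................gBBBBBBBBBBBBBBBBBBBBBBBBBBBBB..........ggggggggggggggg
132 ......................gBBBBBBBBBBBBBBBBBBBBBBBBBBBBBBB...................ggggg
141 .......................gRRRRRRRRRRRRRRRRRRRRRRRRRRRRRR....................gggg
150 ......................RRRRRRRRRRRRRRRRRRRRRRRRRRRRRRRRRg......................
159 ......................RRRRRRRRRRRRRRRRRRRRRRRRRRRRRRRRR.......................
168 ......................RRRRRRRRRRRRRRRRRRRRRRRRRRRRRRRRR.......................
177 ....................
[... 2676 characters left out ...]
RRRRRRRRRRRR........................
231 .........................RRRRRRRRRRRRRRRRRRRRRRRRRRRRR........................
240 ....................gggWWWWWWWWg..RRRRRRRRRR..gWWWWWWWggg.....................
249 ..........................gWWWg...RRRRRRRRRR..gWWWWg..........................
258 ..........................gWWWg..gRRRRRRRRRR...gWWWg..........................
267 ........................BBBgWg........R..R.....gWWBBB.........................
276 ........................BBgggggggggggggggggggggggggBBB........................
285 ........................BBgggggggggggggggggggggggggBBB........................
294 .......................BBBgggggggggggggggggggggggggBBB........................
```

```bash
python3 - <<'E'
from h import *
s=sense(); print("p1 flat",ironpix(0,s,.066,.027)[:,1])
q=dict(s); 
s2={"tcp_rot":np.array([.144,.692,-.144,.693]),"tcp_pos":np.array([.6047,-.0294,.0512])}
s2["tcp_rot"]/=np.linalg.norm(s2["tcp_rot"])
print("fg flat g from tip",ironpix(0,s2,np.hypot(.6047-.473,-.0294-.0239)-.106,.0532)[:,1])
_,j=snap("scene","q"); 
def cls(p):
    h,s_,v=cv2.cvtColor(np.uint8([[p]]),cv2.COLOR_BGR2HSV)[0,0]
    return "R" if s_>140 and (h<9 or h>174) and v>40 else "B" if s_>110 and 11<h<26 and v>50 else "." if v<60 else "g" if v<120 else "W"
for v in range(205,275,2): print(v,"".join(cls(j[v,u]) for u in range(225,345)))
print(proj("scene",[s["tcp_pos"]]))
E
```

```text
p1 flat [-95.9501  61.2329 131.1105]
fg flat g from tip [-11.6987 117.3346 176.3562]
205 WWWWgggggggWBBBBBg..gggWWWWWWgg........gg.........gBBBBBBBBggggggg...ggWWWWWWWgg.........ggBBBBBBBBBBBBBBBBBBBBBBBBBBBBB
207 BWWWWWBBBWgggBBBBB....ggggWWWgg....ggggg............gBBBgggggWWWWWWWggWWWWWWWWgg.............ggBBBBBBBBBBBBBBBBBBBBBBBBB
209 BBBBBBBBBBBg............ggggWgg................B.........ggWWBWWBBBWWWWggggggg...................ggWBBBBBBB...BBBBBBBBBB
211 BBBBBBBBBBBB..............gggg................BBBBB.......gggWWWBBBBBBBWWWgg..........................ggBB.....BBBBBBBBB
213 BBBBBBBBBBBBg..................................gBBBBB.......ggggggWWWBWWWWg....................................BBBBBBBBB
215 BBBBBBBBBBBBg.......BBBBB........................BBBB................gggg.......................................BBBBBBBB
217 BBBBBBBBBBBBBBg...BBggggg............................BBg..............................gg..................ggBBB....ggBBB
219 BBBBBBBBBBBBBBBBg.BBg..............................................ggg...........ggWWWWWWgg...............BBBBB........g
221 BBBBBBBBBBB
[... 2681 characters left out ...]
..........................................gBBBBBBBBBB
265 .........................RRRRRRRRRRRRRRRRRRR...............................................................BBBBBBBBBBBBB
267 ..........................RRRRRRRRRRRRRR................................................................gBBBBBBBBBBBBBBB
269 ............................RRRRRRRR.................................................................ggBBBBBBBBBBBBBBBBB
271 ..............................RR...................................................................ggBBBBBBBBBBBBBBBBBBB
273 .................................................................................................gBBBBBBBBBBBBBBBBBBBBBB
[[263.399  253.0298]]
```

Numbers show the iron is still flat and the fingers closed "through" the rear part of the handle without resistance, so there is nothing to grip behind x≈52 mm. I'll go to the recommended grip point (28 mm) and check for contact.

carry_out:
  rows:
    - [9.18, 0, 0, 0, 0]
    - [9.18, 0, 0, 0, 0]
    - [9.18, 0, 0, 0, 0]
    - [9.18, 0, 0, 0, 0]
    - [9.18, 0, 0, 0, 0]
  newtons: 8

```text
time_s: 16.32
tcp_pos: [0.644, -0.0086, 0.0249]
tcp_rot: [0.088, 0.702, -0.088, 0.702]
ft_force: [-0.2, 0.1, -0.6]
gripper_width: 0.601
```

```bash
python3 - <<'E'
from h import *
s,im=snap("wrist","r"); print(s["time_s"],s["tcp_pos"],s["gripper_width"])
hsv=cv2.cvtColor(im,cv2.COLOR_BGR2HSV);R=Ro.from_quat(s["tcp_rot"]).as_matrix()
red=cv2.inRange(hsv,(0,140,40),(9,255,255))|cv2.inRange(hsv,(175,140,40),(180,255,255))
for v in range(130,270,12):
    u=np.where(red[v,250:400])[0]+250
    if len(u)>5:
        p=onplane("wrist",[(u.min(),v),(u.max(),v)],.034,s); q=(p-s["tcp_pos"])@R*1000; print(v,u.min(),u.max(),q[:,1:].round(1).tolist())
E
```

```text
16.325 [ 0.644  -0.0086  0.0249] 0.6013698535270816
142 287 346 [[-15.8, -55.3], [15.8, -55.3]]
154 287 337 [[-15.9, -48.9], [11.1, -48.9]]
166 287 347 [[-16.1, -42.3], [16.6, -42.3]]
178 287 347 [[-16.3, -35.6], [16.8, -35.6]]
190 288 346 [[-15.9, -28.8], [16.4, -28.8]]
202 288 346 [[-16.1, -21.9], [16.6, -21.9]]
214 289 347 [[-15.7, -14.8], [17.3, -14.8]]
226 290 347 [[-15.3, -7.5], [17.5, -7.5]]
238 302 346 [[-8.4, -0.1], [17.1, -0.1]]
250 294 339 [[-13.2, 7.5], [13.2, 7.5]]
262 291 346 [[-15.2, 15.3], [17.5, 15.3]]
```

carry_out:
  rows:
    - [9.18, -0.5, 0.05, 0, 0]
    - [9.18, 0, 0, 0, 0]
    - [9.18, 0, 0, -1.65, 0]
    - [9.18, 0, 0, -1.65, 0]
    - [9.18, 1.3, 0, 0, 0]

```text
time_s: 17.0
tcp_pos: [0.6124, 0.0002, 0.0176]
tcp_rot: [0.088, 0.701, -0.088, 0.702]
ft_force: [0.2, 0.7, -0.2]
gripper_width: 0.999
```

carry_out:
  rows:
    - [9.18, 1.3, 0, 0, 0]
    - [2, 0, 0, 0, 0]
    - [2, 0, 0, 0, 0]
    - [2, 0, 0, 0, 0]
    - [2, 0, 0, 0, 0]

```text
time_s: 17.62
tcp_pos: [0.6125, -0.0, 0.0043]
tcp_rot: [0.088, 0.701, -0.088, 0.702]
ft_force: [-0.2, -0.1, -0.8]
gripper_width: 0.616
```

carry_out:
  rows:
    - [2, 0, 0, 0, 0]
    - [2, 0, 0, 0, 0]
    - [2, 0, 0, 0, 0]
    - [2, 0, 0, 0, 0]

```text
time_s: 18.12
tcp_pos: [0.6124, -0.0003, 0.0042]
tcp_rot: [0.088, 0.701, -0.088, 0.702]
ft_force: [0.1, -1.7, 1.6]
gripper_width: 0.227
```

```bash
cat >> h.py <<'E'
def cls(p):
    h,s,v=(int(x) for x in p)
    return "R" if s>140 and (h<9 or h>174) and v>40 else "B" if s>110 and 11<h<26 and v>50 else "." if v<60 else "g" if v<120 else "W"
def cmap(im,rows,cols):
    q=cv2.cvtColor(im,cv2.COLOR_BGR2HSV)
    for v in rows: print(v,"".join(cls(q[v,u]) for u in cols))
E
python3 - <<'E'
from h import *
s,im=snap("wrist","t"); print(s["time_s"],s["tcp_pos"],s["gripper_width"],s["ft_force"],s["effort"])
cmap(im,range(20,300,10),range(220,416,2))
_,j=snap("scene","t2");cmap(j,range(205,275,3),range(225,345))
E
```

```text
18.125 [ 0.6124 -0.0003  0.0042] 0.22681430461048266 [ 0.1355 -1.7322  1.5969] [  1.1779 -54.526  -19.0886   0.4774   0.107    0.0175]
20 WWWWWWWWWWWWWWWWWWWWWWWWWWWWWWWWWWWWWWWWWWWWWWWWWWWWWWWg.........................................B
30 WWWWWWWWWWWWWWWWWWWWWWWWWWWWWWWWWWWWWWWWWWWWWWWWWWWWWWWg.......................................BBB
40 WWWWWWWWWWWWWWWWWWWWWWWWWWWWWWWWWWWWWWWWWWWWWWWWWWWWWWWg.......................................BBg
50 WWWWWWWWWWWWWWWWWWWWWWWWWWWWWWWWWWWWWWWWWWWWWWWWWWWWWWWg.........................................g
60 WWWWWWWWWWWWWWWWWWWWWWWWWWWWWWWWWWWWWWWWWWWWWWWWWWWWWWWg..........................................
70 WWWWWWWWWWWWWWWWWWWWWWWWWWWWWWWWWWWWWWWWWWWWWWWWWWWWWWWg..........................................
80 WWWWWWWWWWWWWWWWWWWWWWWWWWWWWWWWWWWWWWWWWWWWWWWWWWWWWWWg..........................................
90 WWWWWWWWWWWWWWWWWWWWWWWWWWWWWWWWWWWWWWWWWWWWWWWWWWWWWWg...........................................
100 ..........................................ggWWWWWWWWWWWg.........................ggg..............
110 ..........................................
[... 4210 characters left out ...]
RRRRRRRRRRRRR.......................................................gBBBBBB
262 ........................RRRRRRRRRRRRRRRRRRRRRRRRRRRRR.........................................................gBBBBBBBBB
265 .........................RRRRRRRRRRRRRRRRRRRRRR...........................................................gBBBBBBBBBBBBB
268 ............................RRRRRRRRRRRRR.............................................................ggBBBBBBBBBBBBBBBB
271 ...............................RRRRRR..............................................................ggBBBBBBBBBBBBBBBBBBB
274 ................................................................................................ggBBBBBBBBBBBBBBBBBBBBBB
```

The evidence suggests the visible fingers end well short of the nominal TCP. I'll lift into free air and test where the fingertips really are.

carry_out:
  rows:
    - [9.18, -2, 0, 0, 0]
    - [9.18, -4, 0, 0, 0]
    - [9.18, -4, 0, 0, 0]
    - [9.18, 0, 0, 0, 0]
    - [9.18, 0, 0, 0, 0]

```text
time_s: 18.85
tcp_pos: [0.6117, 0.0003, 0.1033]
tcp_rot: [0.088, 0.702, -0.088, 0.701]
ft_force: [0.3, -0.2, -0.1]
gripper_width: 0.713
```

carry_out:
  rows:
    - [9.18, 0, 0, 0, 0]
    - [9.18, 0, 0, 0, 0]
    - [9.18, 0, 0, 0, 0]

```text
time_s: 19.23
tcp_pos: [0.6119, 0.0001, 0.1033]
tcp_rot: [0.088, 0.702, -0.088, 0.701]
ft_force: [-0.1, -0.5, -0.2]
gripper_width: 0.989
```

```bash
python3 - <<'E'
from h import *
s,im=snap("wrist","u"); print(s["time_s"],s["tcp_pos"],s["gripper_width"],s["ft_force"])
R=Ro.from_quat(s["tcp_rot"]).as_matrix();T=s["tcp_pos"]
for y in (-.046,.046):
  for x in (0,-.019,-.03,-.047):
    print(y,x,"wrist",proj("wrist",[T+R@[x,y,-.0095]],s)[0].round(1),"scene",proj("scene",[T+R@[x,y,0]])[0].round(1))
_,j=snap("scene","u2");cmap(j,range(190,262,2),range(215,335))
edges(im,(260,390),range(60,260,12))
E
```

```text
19.225 [0.6119 0.0001 0.1033] 0.9886273956176147 [-0.0906 -0.485  -0.1743]
-0.046 0 wrist [239.9 217.6] scene [262.9 209.4]
-0.046 -0.019 wrist [232.1 228.9] scene [262.3 202.4]
-0.046 -0.03 wrist [226.8 236.6] scene [261.9 198.3]
-0.046 -0.047 wrist [217.2 250.5] scene [261.3 191.8]
0.046 0 wrist [393.1 217.5] scene [286.3 230.6]
0.046 -0.019 wrist [401.  228.9] scene [286.  223.4]
0.046 -0.03 wrist [406.3 236.5] scene [285.8 219.1]
0.046 -0.047 wrist [415.9 250.5] scene [285.5 212.3]
190 BBBBBBBBggggg.......ggggggggggggggBBBBWWggg.......gggg............................ggggggWWWWggggWWWBBBBBBBBBBBBBBBBBBBBB
192 BBBBBBBBBBBBBBBBBBggggggg......gBBBBBBWWggg.......gggg.......................ggggggWWWWWWWWggggggWWBBBBBBBBBBBBBBBBBBBBB
194 BBBBBBBBBBBBBBBBBBBBBBBBBBBBBBBBBBBBBBBWggg.......ggggg.......ggg.......ggggggWWWWWWWWWWWWWWggggWWWBBBBBBBBBBBBBBBBBBBBB
196 BBBBBBBBBBBBBBBBBBBBBBBBBBBBBBBBBBBBBBBBWgg.......ggggg.......gggggggggggWWWWWWWWWWWWWWWWWWWWWWWWWBBBBBBBBBBBBBBBBBBBBBB
198 BBBBBBBBBBBBBBBBBBBBBBBBBBBBBBBBBBBBBBBBBWgg...BBBBBBBBBg.....gggWWWWWWWWWWWWWWWWWWWWWWWWWWWWWBBBBBBBBBBB
[... 3663 characters left out ...]
...............RRRRRRRRRRRRRRRRRRRRRRRRRRRRRRRRRRR....................................................
260 .................................RRRRRRRRRRRRRRRRRRRRRRRRRRRRRRRR.......................................................
60 - 
72 - 
84 - 
96 - 
108 - 
120 - 
132 brass (np.int64(306), np.int64(328))
144 brass (np.int64(303), np.int64(332))
156 brass (np.int64(300), np.int64(336))
168 red (np.int64(330), np.int64(337))
180 red (np.int64(298), np.int64(338))
192 red (np.int64(298), np.int64(339))
204 red (np.int64(299), np.int64(339))
216 red (np.int64(299), np.int64(338))
228 red (np.int64(308), np.int64(340))
240 red (np.int64(301), np.int64(339))
252 red (np.int64(302), np.int64(340))
```

Fingers visibly end about 20–30 mm behind the nominal TCP, so at z≈4 mm they were just skimming the handle top. I'll probe lower, straddling the handle, watching the force.

carry_out:
  rows:
    - [9.18, 4, 0.15, 0, 0]
    - [9.18, 4, 0, 0, 0]
    - [9.18, 2, 0, 0, 0]
    - [9.18, 0.5, 0, 0, 0]
    - [9.18, 0, 0, 0, 0]

```text
time_s: 19.95
tcp_pos: [0.6129, 0.0015, -0.0007]
tcp_rot: [0.088, 0.701, -0.088, 0.702]
ft_force: [0.4, 0.2, 1.3]
gripper_width: 1.004
```

carry_out:
  rows:
    - [9.18, 0.5, 0, 0, 0]
    - [9.18, 0, 0, 0, 0]

```text
time_s: 20.2
tcp_pos: [0.6127, 0.0015, -0.0057]
tcp_rot: [0.088, 0.701, -0.088, 0.702]
ft_force: [0.4, 0.5, -0.5]
gripper_width: 1.0
```

carry_out:
  rows:
    - [9.18, 0.5, 0, 0, 0]
    - [9.18, 0, 0, 0, 0]

```text
time_s: 20.45
tcp_pos: [0.6123, 0.0015, -0.0114]
tcp_rot: [0.088, 0.702, -0.088, 0.701]
ft_force: [-0.3, -0.3, 0.1]
gripper_width: 1.001
```

carry_out:
  rows:
    - [9.18, 0.4, 0, 0, 0]
    - [9.18, 0, 0, 0, 0]

```text
time_s: 20.7
tcp_pos: [0.6123, 0.0015, -0.0155]
tcp_rot: [0.088, 0.702, -0.088, 0.701]
ft_force: [-0.1, -0.2, 0.4]
gripper_width: 1.0
```

carry_out:
  rows:
    - [9.18, 0.4, 0, 0, 0]
    - [9.18, 0, 0, 0, 0]

```text
time_s: 20.95
tcp_pos: [0.6123, 0.0015, -0.0194]
tcp_rot: [0.088, 0.702, -0.088, 0.701]
ft_force: [-0.6, -0.8, -0.5]
gripper_width: 0.999
```

carry_out:
  rows:
    - [9.18, 0.3, 0, 0, 0]
    - [9.18, 0, 0, 0, 0]

```text
time_s: 21.2
tcp_pos: [0.6124, 0.0015, -0.0224]
tcp_rot: [0.088, 0.702, -0.088, 0.701]
ft_force: [-0.4, -0.0, -0.7]
gripper_width: 0.999
```

carry_out:
  rows:
    - [9.18, 0.3, 0, 0, 0]
    - [9.18, 0, 0, 0, 0]

```text
time_s: 21.45
tcp_pos: [0.6124, 0.0015, -0.0254]
tcp_rot: [0.088, 0.702, -0.088, 0.701]
ft_force: [-0.3, 0.3, 0.2]
gripper_width: 1.0
```

No contact down to −25 mm, so the real fingertips are ≈30 mm behind the reported TCP. I'll use that offset. Check the handle location, then grip.

```bash
cat >> h.py <<'E'
def handle(name,box=(255,385),rows=range(120,272,8)):
    s,im=snap("wrist",name);R=Ro.from_quat(s["tcp_rot"]).as_matrix()
    hsv=cv2.cvtColor(im,cv2.COLOR_BGR2HSV)
    red=cv2.inRange(hsv,(0,140,40),(9,255,255))|cv2.inRange(hsv,(175,140,40),(180,255,255))
    print(s["time_s"],s["tcp_pos"],s["gripper_width"],s["ft_force"])
    for v in rows:
        u=np.where(red[v,box[0]:box[1]])[0]+box[0]
        if len(u)>25:
            q=(onplane("wrist",[(u.min(),v),(u.max(),v)],.034,s)-s["tcp_pos"])@R*1000; print(v,u.min(),u.max(),q[:,1].round(1),q[0,2].round(1))
    return s,im
E
python3 -c "
from h import *
handle('w')"
```

```text
21.45 [ 0.6124  0.0015 -0.0254] 1.000027074849867 [-0.2525  0.2695  0.2286]
224 280 353 [-15.  15.] -27.1
232 278 355 [-15.9  15.9] -23.6
240 278 355 [-16.1  16. ] -20.0
248 289 336 [-11.6   8.2] -16.4
256 279 355 [-15.9  16.3] -12.7
264 280 355 [-15.6  16.4] -9.0
```

carry_out:
  rows:
    - [9.18, 0, 0, 1.5, 0]
    - [5, 0, 0, 0, 0]
    - [2, 0, 0, 0, 0]
    - [2, 0, 0, 0, 0]
    - [2, 0, 0, 0, 0]
  newtons: 10

```text
time_s: 22.12
tcp_pos: [0.6268, -0.0021, -0.025]
tcp_rot: [0.088, 0.702, -0.088, 0.702]
ft_force: [-0.6, 0.1, 0.2]
gripper_width: 0.618
```

carry_out:
  rows:
    - [2, 0, 0, 0, 0]
    - [2, 0, 0, 0, 0]
    - [2, 0, 0, 0, 0]
    - [2, 0, 0, 0, 0]

```text
time_s: 22.62
tcp_pos: [0.6271, -0.0022, -0.0251]
tcp_rot: [0.088, 0.702, -0.088, 0.702]
ft_force: [-0.6, -0.8, -0.2]
gripper_width: 0.376
```

carry_out:
  rows:
    - [2, 0, 0, 0, 0]
    - [2, 0, 0, 0, 0]

```text
time_s: 22.88
tcp_pos: [0.6271, -0.0022, -0.0251]
tcp_rot: [0.088, 0.702, -0.088, 0.702]
ft_force: [-0.2, 0.6, -0.0]
gripper_width: 0.378
```

carry_out:
  rows:
    - [2, -0.8, 0, -0.05, 0]
    - [2, -0.7, 0, -0.1, 0]
    - [2, -0.7, 0, -0.2, 0]
    - [2, 0, 0, 0, 0]
    - [2, 0, 0, 0, 0]

```text
time_s: 23.5
tcp_pos: [0.6236, -0.0013, -0.0031]
tcp_rot: [0.088, 0.702, -0.088, 0.702]
ft_force: [0.2, -0.8, -1.4]
gripper_width: 0.368
```

```bash
python3 - <<'E'
from h import *
import h
def ip(th,s,g=.047,hh=.0,d=.030):
    q=dict(s); R=Ro.from_quat(s["tcp_rot"]).as_matrix()
    # shift pads back by d but keep camera: emulate via h offset in tool frame
    G=s["tcp_pos"]-(.019+d)*R[:,0]; t=np.radians(th)
    ax=R[:,2]*np.cos(t)-R[:,0]*np.sin(t); up=-R[:,2]*np.sin(t)-R[:,0]*np.cos(t)
    return [proj("wrist",G+ax*(x-g)+up*(r-hh),s)[0][1].round(1) for x,r in ((-.106,0),(-.031,.0065),(.005,.0168))]
s,im=snap("wrist","x1");print(s["time_s"],s["tcp_pos"],s["gripper_width"],s["ft_force"])
for t in (0,5,10,15): print(t,ip(t,s,hh=.007))
print("flat on bench",ip(0,s,g=.0446,hh=.024+.022-.017))
cmap(im,range(0,300,10),range(250,390,2))
E
```

```text
23.5 [ 0.6236 -0.0013 -0.0031] 0.367533619732836 [ 0.1525 -0.7616 -1.3764]
0 [np.float64(-116.3), np.float64(94.9), np.float64(188.3)]
5 [np.float64(-91.7), np.float64(96.4), np.float64(184.5)]
10 [np.float64(-68.7), np.float64(99.1), np.float64(181.6)]
15 [np.float64(-46.9), np.float64(102.8), np.float64(179.6)]
flat on bench [np.float64(-76.9), np.float64(102.0), np.float64(182.1)]
0 WWWWWWWWWWWWWWWWWWWWWWWWWWWWWWWWWWWWWWWgg.............................
10 WWWWWWWWWWWWWWWWWWWWWWWWWWWWWWWWWWWWWWWgg.............................
20 WWWWWWWWWWWWWWWWWWWWWWWWWWWWWWWWWWWWWWWgg.............................
30 WWWWWWWWWWWWWWWWWWWWWWWWWWWWWWWWWWWWWWggg.............................
40 WWWWWWWWWWWWWWWWWWWWWWWWWWWWWWWWWWWWWWWgg.............................
50 WWWWWWWWWWWWWWWWWWWWWWWWWWWWWWWWWWWWWWWgg.............................
60 WWWWWWWWWWWWWWWWWWWWWWWWWWWWWWWWWWWWWWWWg.............................
70 ..........gggg..gg.g...g.gWWWWWWWWWWWWWWg.............................
80 .........................gWWWWWWWWWWWWWWg.............................
90 .........................ggWWWWWWWWWWWWWg....
[... 825 characters left out ...]
RRRRRRRRg................
210 ..............R.RRRRRRRRRRRRRRRRRRRRRRRRRRRRRRRRRR..R.................
220 ..............RRRRRRRRRRRRRRRRRRRRRRRRRRRRRRRRRRRRRRR.................
230 ..............RRRRRRRRRRRRRRRRRRRRRRRRRRRRRRRRRRRRRRR.................
240 ...gggWWWWWWWWgRRRRRRRRRRRRRRRRRRRRRRRRRRRRRRRRRRRRRgWWWWWWWWWggg.....
250 .WWWWWWWWWWWWggRRRRRRRRRRRRRRRRRRRRRRRRRRRRRRRRRRRRRR.gWWWWWWWWWWWg...
260 ggWWWWWWWWWg...RRRRRRRRRRRRRRRRRRRRRRRRRRRRRRRRRRRRRR..gWWWWWWWWWWgBBB
270 BBWWWWWWWWg....RRRRRRRRRRRRRRRRRRRRRRRRRRRRRRRRRRRRRg....gWWWWWWWgBBBB
280 gggggggggggggggggggggggggggggggggggggggggggggggggggggggggggggggggggggB
290 gggggggggggggggggggggggggggggggggggggggggggggggggggggggggggggggggggggg
```

Now it's truly gripped and lifted, level (cone end v≈97, front 187 → tilt ~2°). Loosen gradually so it pivots nose-down.

carry_out:
  rows:
    - [2, 0, 0, 0, 0]
    - [2, 0, 0, 0, 0]
    - [2, 0, 0, 0, 0]
  newtons: 5.5

```text
time_s: 23.92
tcp_pos: [0.6236, -0.0013, -0.0032]
tcp_rot: [0.088, 0.702, -0.088, 0.702]
ft_force: [-1.0, -0.8, -2.3]
gripper_width: 0.37
```

```bash
cat >> h.py <<'E'
def ip(th,s,g=.047,hh=.007,d=.030):
    R=Ro.from_quat(s["tcp_rot"]).as_matrix()
    G=s["tcp_pos"]-(.019+d)*R[:,0]; t=np.radians(th)
    ax=R[:,2]*np.cos(t)-R[:,0]*np.sin(t); up=-R[:,2]*np.sin(t)-R[:,0]*np.cos(t)
    return [proj("wrist",G+ax*(x-g)+up*(r-hh),s)[0][1].round(1) for x,r in ((-.106,0),(-.031,.0065),(.005,.0168))]
def tilt(name,ths=(0,10,20,30,42),**k):
    s,im=snap("wrist",name);print(s["time_s"],s["tcp_pos"],s["gripper_width"],s["ft_force"])
    q=cv2.cvtColor(im,cv2.COLOR_BGR2HSV)[:,308:324]
    b=(cv2.inRange(q,(11,110,50),(26,255,255)).mean(1)>140);r=((cv2.inRange(q,(0,150,40),(9,255,255))|cv2.inRange(q,(175,150,40),(180,255,255))).mean(1)>140)
    bi=np.where(b[60:260])[0]+60;ri=np.where(r)[0]
    print("cone end",bi.min() if len(bi) else None,"front",bi.max() if len(bi) else None,ri.min() if len(ri) else None)
    for t in ths: print(t,ip(t,s,**k))
    return s,im
E
python3 -c "
from h import *
tilt('x2')"
```

```text
23.925 [ 0.6236 -0.0013 -0.0032] 0.3695431472530493 [-0.9634 -0.7905 -2.3133]
cone end 98 front 181 182
0 [np.float64(-116.3), np.float64(94.9), np.float64(188.3)]
10 [np.float64(-68.7), np.float64(99.1), np.float64(181.6)]
20 [np.float64(-26.3), np.float64(107.5), np.float64(178.5)]
30 [np.float64(12.0), np.float64(119.0), np.float64(178.4)]
42 [np.float64(53.9), np.float64(135.6), np.float64(181.8)]
```

Tilt ≈10° with the tip on the tile — it pivots. Continue the arc.

carry_out:
  rows:
    - [2, -0.97, 0, -0.25, 0]
    - [2, -0.96, 0, -0.35, 0]
    - [2, -0.97, 0, -0.42, 0]
    - [2, -0.97, 0, -0.46, 0]
    - [2, 0, 0, 0, 0]

```text
time_s: 24.6
tcp_pos: [0.6097, 0.0024, 0.0369]
tcp_rot: [0.088, 0.701, -0.088, 0.702]
ft_force: [0.6, 0.3, -0.5]
gripper_width: 0.37
```

```bash
python3 -c "
from h import *
tilt('x3',(10,18,26,34))"
```

```text
24.6 [0.6097 0.0024 0.0369] 0.37000146940090434 [ 0.6188  0.2795 -0.5224]
cone end 111 front 177 178
10 [np.float64(-68.7), np.float64(99.1), np.float64(181.6)]
18 [np.float64(-34.4), np.float64(105.5), np.float64(178.8)]
26 [np.float64(-2.9), np.float64(114.1), np.float64(178.1)]
34 [np.float64(26.4), np.float64(124.2), np.float64(179.2)]
```

carry_out:
  rows:
    - [2, -0.9, 0, -0.56, 0]
    - [2, -0.91, 0, -0.6, 0]
    - [2, -0.82, 0, -0.68, 0]
    - [2, -0.82, 0, -0.71, 0]
    - [2, 0, 0, 0, 0]

```text
time_s: 25.28
tcp_pos: [0.5846, 0.0088, 0.0711]
tcp_rot: [0.088, 0.701, -0.088, 0.702]
ft_force: [-0.1, -0.6, -1.8]
gripper_width: 0.373
```

```bash
python3 -c "
from h import *
tilt('x4',(34,38,42,46))"
```

```text
25.275 [0.5846 0.0088 0.0711] 0.3734558990990288 [-0.1464 -0.5829 -1.8373]
cone end 115 front 177 179
34 [np.float64(26.4), np.float64(124.2), np.float64(179.2)]
38 [np.float64(40.4), np.float64(129.8), np.float64(180.3)]
42 [np.float64(53.9), np.float64(135.6), np.float64(181.8)]
46 [np.float64(67.1), np.float64(141.6), np.float64(183.7)]
```

Stopped at ≈27° with the tip now airborne: either friction or the tail against the gripper body. Loosen a bit more to discriminate.

carry_out:
  rows:
    - [2, 0.5, 0, 0, 0]
    - [2, 0, 0, 0, 0]
    - [2, 0, 0, 0, 0]
  newtons: 4

```text
time_s: 25.7
tcp_pos: [0.5846, 0.0086, 0.0647]
tcp_rot: [0.088, 0.702, -0.088, 0.701]
ft_force: [0.4, -0.0, -1.8]
gripper_width: 0.365
```

```bash
python3 -c "
from h import *
s,im=tilt('x5',(26,30,34,38,42))
cmap(im,range(180,330,6),range(220,416,2))"
```

```text
25.7 [0.5846 0.0086 0.0647] 0.36505721120245355 [ 0.4298 -0.0277 -1.8151]
cone end 127 front 180 181
26 [np.float64(-2.9), np.float64(114.1), np.float64(178.1)]
30 [np.float64(12.0), np.float64(119.0), np.float64(178.4)]
34 [np.float64(26.4), np.float64(124.2), np.float64(179.2)]
38 [np.float64(40.4), np.float64(129.8), np.float64(180.3)]
42 [np.float64(53.9), np.float64(135.6), np.float64(181.8)]
180 ..................................BBBBBBBBBBBBBBBBBBBBBBBBBBBBB...................................
186 .................................RRRRRRRRRRRRRRRRRRRRRRRRRRRRRRR................................g.
192 ................................RRRRRRRRRRRRRRRRRRRRRRRRRRRRRRRRRR................................
198 ................................................................................................g.
204 ...............................RRRRRRRRRRRRRRRRRRRRRRRRRRRRRRRRRRR................................
210 ...............................RRRRRRRRRRRRRRRRRRRRRRRRRRRRRRRRRRR................................
216 ...............................RRRRRRRRRRRRRRRRRRRRRRRRRRRRRRRRRRR...........
[... 1175 characters left out ...]
gggggggggggggggggggggggggggggggggggggggggggggggggggggggggggggggggggggBBB..........
294 .........BBBBggggggggggggggggggggggggggggggggggggggggggggggggggggggggggggggggggggggggBBB..........
300 .........BBBBgggggggggggggggggggggggggggggggggggggggggggggggggggggggggggggggggggggggBBBB..........
306 .........gBBBBBBggWWgWWgg....RRRRRRRRRRRRRRRRRRRRRRRRRRRRRRRRRRRRRRR.....gWWWWWg.BBBBBBB..........
312 ..........BBBBBB.ggWWWWWg....RRRRRRRRRRRRRRRRRRRRRRRRRRRRRRRRRRRRRRR.....gWWWWWg..BBBBBg..........
318 ..................gWWWWgg....RRRRRRRRRRRRRRRRRRRRRRRRRRRRRRRRRRRRRRR....ggWWWWgg..................
324 ..................gWWWWWg...............................................gWWWWWgg..................
```

Friction-governed: now ≈36°. Raise back 5 mm (tip stop at ≈42°) and let it settle.

carry_out:
  rows:
    - [2, -0.5, 0, 0, 0]
    - [2, 0, 0, 0, 0]
    - [2, 0, 0, 0, 0]
  newtons: 3.6

```text
time_s: 26.12
tcp_pos: [0.5849, 0.0086, 0.0704]
tcp_rot: [0.088, 0.701, -0.088, 0.702]
ft_force: [0.6, 0.2, 0.0]
gripper_width: 0.376
```

```bash
python3 -c "
from h import *
tilt('x6',(34,38,42,46))"
```

```text
26.125 [0.5849 0.0086 0.0704] 0.3759121322736009 [0.6236 0.1651 0.0408]
cone end 130 front 181 182
34 [np.float64(26.4), np.float64(124.2), np.float64(179.2)]
38 [np.float64(40.4), np.float64(129.8), np.float64(180.3)]
42 [np.float64(53.9), np.float64(135.6), np.float64(181.8)]
46 [np.float64(67.1), np.float64(141.6), np.float64(183.7)]
```

carry_out:
  rows:
    - [2, 0, 0, 0, 0]
    - [2, 0, 0, 0, 0]
    - [2, 0, 0, 0, 0]
  newtons: 3.4

```text
time_s: 26.55
tcp_pos: [0.5847, 0.0086, 0.0701]
tcp_rot: [0.088, 0.702, -0.088, 0.702]
ft_force: [0.7, 0.1, -0.5]
gripper_width: 0.371
```

carry_out:
  rows:
    - [2, 0, 0, 0, 0]
    - [2, -1, 0, 0, 0]
    - [2, -2, 0, 0, 0]
    - [2, 0, 0, 0, 0]
  newtons: 25

```text
time_s: 27.05
tcp_pos: [0.5859, 0.0085, 0.102]
tcp_rot: [0.088, 0.7, -0.088, 0.703]
ft_force: [-0.8, 0.3, -1.9]
gripper_width: 0.369
```

```bash
python3 -c "
from h import *
s,im=tilt('x7',(34,38,42,46))
for uv in [(198.6,193.6)]:
    pass
# mouth from picture c (pose logged)
sc={'tcp_pos':np.array([.499,-.169,.2985]),'tcp_rot':np.array([.165,.688,-.164,.687])}
sc['tcp_rot']/=np.linalg.norm(sc['tcp_rot'])
print('mouth wrist',onplane('wrist',[(198.6,193.6)],.095,sc))
b=onplane('wrist',[(216,124),(272,175),(223,229),(167,184)],.016,sc).mean(0);print('base',b)
a=cv2.imread('pics/a_top.png');q=cv2.cvtColor(a,cv2.COLOR_BGR2HSV);m=cv2.inRange(q,(12,130,90),(28,255,255));m[:,:445]=0;m[:,472:]=0;m[:205]=0;m[:240]=m[:240];m[238:]=0
ys,xs=np.where(m);print(xs.mean(),ys.mean(),len(xs),xs.min(),xs.max(),ys.min(),ys.max())
"
```

```text
27.05 [0.5859 0.0085 0.102 ] 0.3691950199230759 [-0.7873  0.2999 -1.8828]
cone end 130 front 181 182
34 [np.float64(26.4), np.float64(124.2), np.float64(179.2)]
38 [np.float64(40.4), np.float64(129.8), np.float64(180.3)]
42 [np.float64(53.9), np.float64(135.6), np.float64(181.8)]
46 [np.float64(67.1), np.float64(141.6), np.float64(183.7)]
mouth wrist [[ 0.4587 -0.3116  0.095 ]]
base [ 0.4591 -0.3081  0.016 ]
458.6887417218543 223.17880794701986 151 452 468 209 231
```

Held firmly at about 39°. Move to pre-insertion in front of the cup, and turn to stand yaw (~20°).

carry_out:
  rows:
    - [2, -3, -3, 1, 0]
    - [2, -3, -4.5, 1.2, 0]
    - [2, -0.7, -5.5, 1.2, 0]
    - [2, 0, -5.5, 1.2, -0.1]
    - [2, 0, 0, 0, -0.1]

```text
time_s: 27.72
tcp_pos: [0.5825, -0.1862, 0.1659]
tcp_rot: [0.018, 0.707, -0.018, 0.706]
ft_force: [0.4, 0.9, -1.5]
gripper_width: 0.37
```

carry_out:
  rows:
    - [2, 0, 0, 0, -0.15]
    - [2, 0, 0, 0, -0.15]
    - [2, 0, 0, 0, -0.1]
    - [2, 0, 0, 0, 0]

```text
time_s: 28.22
tcp_pos: [0.5831, -0.1818, 0.1662]
tcp_rot: [-0.122, 0.697, 0.123, 0.696]
ft_force: [0.2, 0.5, -1.2]
gripper_width: 0.368
```

```bash
cat >> h.py <<'E'
def goal(M,yaw,th,D,g=.047,hh=.007,d=.030,s=None):
    t,y=np.radians(th),np.radians(yaw);e=np.array([np.cos(y),np.sin(y),0]);z=np.array([0,0,1])
    a=np.cos(t)*e+np.sin(t)*z;u=-np.sin(t)*e+np.cos(t)*z
    P=np.array(M)+(D+g)*a+hh*u-(.019+d)*z; s=s or sense();R=Ro.from_quat(s["tcp_rot"]).as_matrix()
    print("D",D,"goal",P,"tool delta cm",delta(P,s=s).round(2),"yaw now",np.degrees(np.arctan2(R[1,2],R[0,2])).round(2))
    return P
E
python3 - <<'E'
from h import *
s,im=tilt('y1',(36,38,40,42,44))
goal((.4587,-.3116,.095),20,40,.126)
print("mouth proj",proj("wrist",[(.4587,-.3116,.095),(.459,-.308,.095)],s))
cmap(im,range(0,150,4),range(230,400,2))
E
```

```text
28.225 [ 0.5831 -0.1818  0.1662] 0.3682615351589546 [ 0.1854  0.4748 -1.2148]
cone end 130 front 181 182
36 [np.float64(33.7), np.float64(127.2), np.float64(180.0)]
38 [np.float64(40.6), np.float64(130.0), np.float64(180.6)]
40 [np.float64(47.4), np.float64(132.9), np.float64(181.3)]
42 [np.float64(54.1), np.float64(135.8), np.float64(182.1)]
44 [np.float64(60.7), np.float64(138.8), np.float64(183.0)]
D 0.126 goal [ 0.579  -0.2678  0.1626] tool delta cm [ 0.37 -7.94 -3.32] yaw now 19.94
mouth proj [[202.6608 -22.613 ]
 [207.5138 -20.2535]]
0 ggggggg......gggggggggggggWWWWWWgWWWWWWWWWWWWWWWWWWWWWWWWWWgggWWWWWWWWWWWWWWWWWWWWWWW
4 ...............g.g.gggggggWWWWWWgWWWWWWWWWWWWWWWWWWWWWWgggggggggggWWWWWWWWWWWWWWWWWWW
8 .................gggggggggWWWWWWgWBWWWWWWWWWWWWWWWWWWggggggggggggggggWWWWWWWWWWWWWWWW
12 .................gggggggggWWWWWWggWWWWWWWWWWWWWWWWWWWWgggggggggggggggggWWWWWWWWWWWWWW
16 ...............gg..gggggggWWWWWWWgBWWWWWWWWWWWWWWWWWWWWWWWWWWWWWggggggggWWWWWWWWWWWWW
20 .............ggg.ggggggggggWWWWWggBWWWWWWWWWWWWWWWWWWWWWWWWWWWWWWWgggggggWWWWWWWWWWWW
24 ............g.g.gggg
[... 2137 characters left out ...]
WWWWWBBWWWWWBWWBBBBBBBBBWWWWWWWWWWBBBBBBBBBBBBBBBBBBBBBBBBBBBBBBBBBBBB
124 BBBBWBBBBBBBWWWWWWBBBWWWWWBWWBWBBBBBBBBWWWWWWWWWWBBBBBBBBBBBBBBBBBBBBBBBBBBBBBBBBBBBB
128 BBBBBBBBBBBBWBBBBBWWBWBBWBWBWWWBBBBBBBBWWWWWWWWWWBBBBBBBBBBBBBBBBBBBBBBBBBBBBBBBBBBBg
132 BBBBBBBBWBBBBWWBBWBBWWWWWWBBBWBBBBBBBBBBBBBBBBBBBBBBBBBBBBBBBBBBBBBBBBBBBBBBBBBBBBBB.
136 BBBBBBBBBBBBBBBBBWBBBBWBBWBWBBWBBBBBBBBBBBBBBBBBBBBBBBBBBBBBBBBBBBBBBBBBBBBBBBBBBBB..
140 BBBBBBBBBBBBBBBBBBBBBBBBBBWWBBBBBBBBBBBBBBBBBBBBBBBBBBBBBBBBBBBBBBBBBBBBBBBBBBBBBB...
144 BBBBBBBBBBBBBBBBBBBBBBBBBBBBBBBBBBBBBBBBBBBBBBBBBBBBBBBBBBBBBBBBBBBBBBBBBBBBBBBBB....
148 BBBBBBBBBBBBBBBBBBBBBBBBBBBBBBBBBBBBBBBBBBBBBBBBBBBBBBBBBBBBBBBBBBBBBBBBBBBBBBBBg....
```

carry_out:
  rows:
    - [2, 0, -2, -0.8, 0]
    - [2, 0, -3, -1.3, 0]
    - [2, 0, -2.9, -1.2, 0]
    - [2, 0, 0, 0, 0]
    - [2, 0, 0, 0, 0]

```text
time_s: 28.9
tcp_pos: [0.5793, -0.2679, 0.1668]
tcp_rot: [-0.122, 0.696, 0.123, 0.696]
ft_force: [0.3, -0.2, -1.2]
gripper_width: 0.369
```

```bash
python3 - <<'E'
from h import *
s,im=tilt('y2',(38,40))
M=(.4587,-.3116,.095)
for D,t in ((.126,39),(.1,39),(.05,40),(0,42)): goal(M,20,t,D,s=s)
y=np.radians(20);c=np.array([np.cos(y)*np.cos(np.radians(42)),np.sin(y)*np.cos(np.radians(42)),np.sin(np.radians(42))])
e=np.array([-np.sin(y),np.cos(y),0]);n=np.cross(c,e)
rim=[np.array(M)+.0175*(np.cos(a)*e+np.sin(a)*n) for a in np.radians([0,90,180,270])]
print("mouth rim proj",proj("wrist",[M]+rim,s).round().tolist())
cmap(im,range(0,110,3),range(240,400,2))
E
```

```text
28.9 [ 0.5793 -0.2679  0.1668] 0.36866820613764656 [ 0.3324 -0.2162 -1.1508]
cone end 130 front 181 183
38 [np.float64(40.6), np.float64(130.0), np.float64(180.6)]
40 [np.float64(47.4), np.float64(132.9), np.float64(181.3)]
D 0.126 goal [ 0.5809 -0.2671  0.1603] tool delta cm [0.65 0.01 0.17] yaw now 19.98
D 0.1 goal [ 0.5619 -0.274   0.144 ] tool delta cm [ 2.28  0.01 -1.85] yaw now 19.98
D 0.05 goal [ 0.5243 -0.2877  0.1137] tool delta cm [ 5.31  0.01 -5.85] yaw now 19.98
D 0 goal [ 0.4871 -0.3013  0.0827] tool delta cm [ 8.42  0.01 -9.8 ] yaw now 19.98
mouth rim proj [[317.0, 28.0], [342.0, 28.0], [317.0, 5.0], [293.0, 28.0], [317.0, 49.0]]
0 BBBBBBBgggggggggggggggggWgggggWBBBBBBBBBBBBBBBBBWgggggWggWWWWWWWWWWWWgWWWWWWWWWW
3 BBBBBBBgggggggggggggggggWgggggBBBBBBBBBBBBBBBBBBWWggggWggWWWWWWWWWWWWgWWWWWWWWWW
6 BBBBBBBgggggggggggggggggWggggWBBBBBBBBWWWWBBBBBBBWWgggWggWWWWWWWWWWWWgWWWWWWWWWW
9 BBBBBBBgggggggggggggggggWgggWBBBBBWgggggggggWBBBBBWgggWggWWWWWWWWWWWWgWWWWWWWWWW
12 BBBBBBBgggggggggggggggggWgggBBBBBBggggggggggBBBBBBBBggWggWWWgWWWWWWWWgWWWWWWWWWW
15 BBBBBBBWggggggWWggggggggWggBB
[... 1958 characters left out ...]
g.....ggggWgWgWBWWBBBBBBB
87 BBBBBBBBBBggggWggggggggggggggg...ggWWWWWWWWg..ggggggg.gg.g..g.ggWWWWgWBBBBBBBBBB
90 BBBBBBBBBBggggggggggggggggggg....ggWWWWWWWWg...gg.gg....g.....ggWWWWWWBBBBBBBBBB
93 BBBBBBBBBBggggWgggggggggggggg....gWWWWWWWWWg..g....ggg..ggg.g.ggWWWWgWBBBBBBBBBB
96 BBBBBBBBBBgggWWgggggggggggggg....gWWWWWWWWWgggggggggggggggggggggWWWggWBBBBBBBBBB
99 BBBBBBBBBBWgggggggggggggggggggggggWWWWWWWWWgggggggggWWWggWggggWWWggggWBBBBBBBBBB
102 BBBBBBBBBBWgggggggggggggggggggggggWWWWWWWWWggggggggggggggggggggggggggWBBBBBBBBBB
105 BBBBBBBBBBWgggggggggggggggggggggggWWWWWWWWWggggggggggggggggggggggggWBBBBBBBBBBBB
108 BBBBBBBBBBBBggggggWBBBBBBBBBBBBBBWWWWWWWWWWWBBBBBBBBBBBBBBBBBBBBBBBBBBBBBBBBBBBB
```

Cup rim well seen: outer edges u 292–345, centre ≈318.5, bottom row ≈49; iron tip ≈(317,44). Aligned within ~1 mm. Insert.

carry_out:
  rows:
    - [2, 1.14, 0.1, -0.92, 0]
    - [2, 1.14, 0, -0.93, 0]
    - [2, 1.0, 0, -1.3, 0]
    - [2, 1.0, 0, -1.3, 0]
    - [2, 1.0, 0, -1.4, 0]

```text
time_s: 29.58
tcp_pos: [0.5242, -0.2859, 0.1142]
tcp_rot: [-0.124, 0.696, 0.124, 0.696]
ft_force: [0.5, 0.3, -1.9]
gripper_width: 0.369
```

carry_out:
  rows:
    - [2, 0.8, 0, -1.0, 0]
    - [2, 0.8, 0, -1.0, 0]
    - [2, 0.5, 0, -0.65, 0]
    - [2, 0, 0, 0, 0]
    - [2, 0, 0, 0, 0]

```text
time_s: 30.2
tcp_pos: [0.4998, -0.2959, 0.0936]
tcp_rot: [-0.123, 0.696, 0.123, 0.697]
ft_force: [0.5, -0.3, -1.1]
gripper_width: 0.37
```

```bash
python3 - <<'E'
from h import *
s,im=tilt('z1',(38,40,42,44))
goal((.4584,-.3107,.095),20,42,0,s=s)
cmap(im,range(60,240,6),range(250,390,2))
E
```

```text
30.2 [ 0.4998 -0.2959  0.0936] 0.37043441128026944 [ 0.5058 -0.3464 -1.1042]
cone end 112 front 181 182
38 [np.float64(40.6), np.float64(130.0), np.float64(180.6)]
40 [np.float64(47.4), np.float64(132.9), np.float64(181.3)]
42 [np.float64(54.1), np.float64(135.8), np.float64(182.1)]
44 [np.float64(60.7), np.float64(138.8), np.float64(183.0)]
D 0 goal [ 0.4868 -0.3004  0.0827] tool delta cm [ 1.1   0.03 -1.38] yaw now 20.07
60 BBBBBBBBBBBBBBBBBBBBBBBBBBBBBWWWWWWWWWBBBBBBBBBBBBBBBBBBBBBBBBBBBBBBBB
66 BBBBBBBBBBBBBBBBBBBBBBBBBBBBBWWWWWWWWWBBBBBBBBBBBBBBBBBBBBBBBBBBBBBBBB
72 BBBBBBBBBBBBBBBBBBBBBBBBBBBBBWWWWWWWWWWWWWWWWWWWWWWWgggggggggggggggggg
78 ggggggggggggggggggggggggggggggWWWWWWWWggggggggWWggWWWWWgWWWWWWWWWWWWWW
84 ggggggggggggggggggggggggggggggWWWWWWWWgggggggggggggggggggggggWgWWgWgWg
90 gggWggggggggggggggggggggggggggWWWWWWWWgggggggggggggWWWgWgggggWWWWWWWWW
96 gggggggggggggggggggggggggggggWWWWWWWWWggggggggWWggggWggWggWWWWWWWWWWWW
102 gggggggggggggggggggggggggggggWWWWWWWWWggggggggggggggggWgWgggggggggWggg
108 gggggggggggggggggggggggggggggWWWWWWWWWgggggggggggggggggggggggggggggggg
114 g
[... 869 characters left out ...]
BBB......................
186 gggggggg..........RRRRRRRRRRRRRRRRRRRRRRRRRRRRRRR.....................
192 gggggggg.........RRRRRRRRRRRRRRRRRRRRRRRRRRRRRRRRR....................
198 gggggggg.............................................................g
204 ....g..ggggggg...RRRRRRRRRRRRRRRRRRRRRRRRRRRRRRRRRg..................g
210 BBggggBBgBBgBBBBgRRRRRRRRRRRRRRRRRRRRRRRRRRRRRRRRRgBBBBBBBBBBBBBBBBBBB
216 BBBBBBBBBBBBBBBBgRRRRRRRRRRRRRRRRRRRRRRRRRRRRRRRRRgBBBBBBBBBBBBBBBBBBB
222 BBBBBBBBBBBBBBBBgRRRRRRRRRRRRRRRRRRRRRRRRRRRRRRRRRRBBBBBBBBBBBBBBBBBBB
228 BBBBBBBBBBBBBBBBgRRRRRRRRRRRRRRRRRRRRRRRRRRRRRRRRRRBBBBBBBBBBBBBBBBBBB
234 BBBBBBBBBBBBWggBRRRRRRRRRRRRRRRRRRRRRRRRRRRRRRRRRRRBgggBBBBBBBBBBBBBBB
```

carry_out:
  rows:
    - [2, 0.27, 0, -0.34, 0]
    - [2, 0.27, 0, -0.34, 0]
    - [2, 0.27, 0, -0.34, 0]
    - [2, 0, 0, 0, 0]
  newtons: 18

```text
time_s: 30.75
tcp_pos: [0.4904, -0.2992, 0.0864]
tcp_rot: [-0.123, 0.696, 0.123, 0.697]
ft_force: [0.6, 3.2, 5.7]
gripper_width: 0.37
```

carry_out:
  rows:
    - [2, 0.13, 0, -0.16, 0]
    - [2, 0.13, 0, -0.16, 0]
    - [2, 0, 0, 0, 0]

```text
time_s: 31.12
tcp_pos: [0.4897, -0.2996, 0.0857]
tcp_rot: [-0.124, 0.694, 0.122, 0.699]
ft_force: [4.5, 8.9, 16.2]
gripper_width: 0.367
```

carry_out:
  rows:
    - [2, 0.1, 0, -0.11, 0]
    - [2, 0, 0, 0, 0]

```text
time_s: 31.38
tcp_pos: [0.4897, -0.2997, 0.0855]
tcp_rot: [-0.124, 0.693, 0.122, 0.7]
ft_force: [6.5, 11.1, 19.9]
gripper_width: 0.369
```

Contact; lateral +y and upward force dominate, so shift +y and raise slightly, then push again.

carry_out:
  rows:
    - [2, -0.2, 0.15, 0, 0]
    - [2, 0, 0, 0, 0]
  newtons: 14

```text
time_s: 31.62
tcp_pos: [0.4885, -0.2997, 0.086]
tcp_rot: [-0.125, 0.694, 0.122, 0.699]
ft_force: [7.2, 4.4, 8.3]
gripper_width: 0.373
```

carry_out:
  rows:
    - [2, 0, 0.15, -0.1, 0]
    - [2, 0, 0, 0, 0]

```text
time_s: 31.88
tcp_pos: [0.4878, -0.2998, 0.0862]
tcp_rot: [-0.125, 0.693, 0.121, 0.699]
ft_force: [10.2, -0.1, 7.6]
gripper_width: 0.369
```

```bash
python3 - <<'E'
from h import *
s,im=tilt('z2',(38,40,42,44,46))
goal((.4584,-.3107,.095),20,42,0,s=s)
cmap(im,range(120,240,6),range(250,390,2))
E
```

```text
31.875 [ 0.4878 -0.2998  0.0862] 0.36860193594403495 [10.2295 -0.1338  7.5803]
cone end 132 front 182 184
38 [np.float64(40.6), np.float64(130.0), np.float64(180.6)]
40 [np.float64(47.4), np.float64(132.9), np.float64(181.3)]
42 [np.float64(54.1), np.float64(135.8), np.float64(182.1)]
44 [np.float64(60.7), np.float64(138.8), np.float64(183.0)]
46 [np.float64(67.3), np.float64(141.9), np.float64(184.0)]
D 0 goal [ 0.4868 -0.3004  0.0827] tool delta cm [ 0.35 -0.02 -0.12] yaw now 20.07
120 gggggggggggggggggggggggggggggWWWWWWWWWgggggggggggggggggggggggggggggggg
126 gggggggggggggggggggggggggggggWWWWWWWWWgggggggggggggggggggggggggggggggg
132 gggggggggggggggggggggggggggggWBBBBBBBWgggggggggggggggggggggggggggggggg
138 ggggggggggggggggg.g..gggggBBBBBBBBBBBBBBBggggg.....ggggggggggggggggggg
144 ggggggggggggggg......ggBBBBBBBBBBBBBBBBBBBBBg......ggggggggggggggggggg
150 gggggggggggggggg.....gBBBBBBBBBBBBBBBBBBBBBBBB.....ggggggggggggggggggg
156 gggggggggggggggg....BBBBBBBBBBBBBBBBBBBBBBBBBBB....ggggg........gggggg
162 gggggg.g...ggggg...BBBBBBBBBBBBBBBBBBBBBBBBBBBBB...gggg..........ggggg
168 gggggg.
[... 188 characters left out ...]
BBBBBBg..................
186 ggggggg.....gggggBBRRRRRRRRRRRRRRRRRRRRRRRRRRRRRBBB...................
192 ggggggg..........RRRRRRRRRRRRRRRRRRRRRRRRRRRRRRRRR....................
198 ggggggg..........RRRRgRRRRRRRRRRRRRRRRRRRRRRR..RRR....................
204 .................RRRRRRRRRRRRRRRRRRRRRRRRRRRRRRRRR....................
210 .................RRRRRRRRRRRRRRRRRRRRRRRRRRRRRRRRRR...................
216 ................RRRRRRRRRRRRRRRRRRRRRRRRRRRRRRRRRRR...................
222 ................gRRRRRRRRRRRRRRRRRRRRRRRRRRRRRRRRRR..................g
228 BBBBBBBBBBBBBBBBRRRRRRRRRRRRRRRRRRRRRRRRRRRRRRRRRRRBBBBBBBBBBBBBBBBBBB
234 BBBBBBBBBBBBBggBRRRRRRRRRRRRRRRRRRRRRRRRRRRRRRRRRRRBggggBBBBBBBBBBBBBB
```

Force is now axial (~12 N). Push a bit more along the axis, correct y, and check whether it still advances.

carry_out:
  rows:
    - [2, 0.13, -0.08, -0.15, 0]
    - [2, 0, 0, 0, 0]

```text
time_s: 32.17
tcp_pos: [0.4876, -0.3001, 0.0859]
tcp_rot: [-0.125, 0.693, 0.121, 0.7]
ft_force: [10.5, 6.6, 13.7]
gripper_width: 0.37
```

carry_out:
  rows:
    - [2, 0.13, 0, -0.15, 0]
    - [2, 0, 0, 0, 0]

```text
time_s: 32.42
tcp_pos: [0.4864, -0.3005, 0.0849]
tcp_rot: [-0.125, 0.692, 0.121, 0.7]
ft_force: [11.3, 7.1, 14.8]
gripper_width: 0.371
```

```bash
python3 - <<'E'
from h import *
s,im=tilt('z3',(38,40,42,44))
R=Ro.from_quat(s["tcp_rot"]).as_matrix();G=s["tcp_pos"]-.049*R[:,0]
for th in (38,40,42,44):
    t=np.radians(th);ax=R[:,2]*np.cos(t)-R[:,0]*np.sin(t);up=-R[:,2]*np.sin(t)-R[:,0]*np.cos(t)
    C=G-.047*ax-.007*up; print(th,"cone pt",C,"rel axial to M",(C-np.array([.4584,-.3107,.095]))@np.c_[ax,up,R[:,1]]*1000,proj("wrist",[C,C+.0195*R[:,1]],s).round(1).tolist())
cmap(im,range(172,200,2),range(270,366,1))
E
```

```text
32.425 [ 0.4864 -0.3005  0.0849] 0.37107189318176137 [11.3019  7.1364 14.8206]
cone end 135 front 186 187
38 [np.float64(40.6), np.float64(130.0), np.float64(180.6)]
40 [np.float64(47.4), np.float64(132.9), np.float64(181.3)]
42 [np.float64(54.1), np.float64(135.8), np.float64(182.1)]
44 [np.float64(60.7), np.float64(138.8), np.float64(183.0)]
38 cone pt [ 0.4555 -0.3117  0.0991] rel axial to M [0.1389 5.1493 0.0451] [[317.3, 185.7], [353.6, 185.7]]
40 cone pt [ 0.4566 -0.3113  0.098 ] rel axial to M [0.5341 3.4968 0.0451] [[317.3, 187.4], [353.3, 187.4]]
42 cone pt [ 0.4578 -0.3108  0.0969] rel axial to M [0.8715 1.8315 0.0451] [[317.3, 189.2], [353.0, 189.2]]
44 cone pt [ 0.459  -0.3104  0.0959] rel axial to M [1.1506 0.1554 0.0451] [[317.3, 191.0], [352.7, 191.0]]
172 ...gggggggggg...BBBBBBBBBBBBBBBBBBBBBBBBBBBBBBBBBBBBBBBBBBBBBBBBBBBBBBBBBBBBBBg...gggggggg......
174 ...gggggggggg..gBBBBBBBBBBBBBBBBBBBBBBBBBBBBBBBBBBBBBBBBBBBBBBBBBBBBBBBBBBBBBBB...gggggggg......
176 ....ggggggggg.gBBBBBBBBBBBBBBBBBBBBBBBBBBBBBBBBBBBBBBBBBBBBBBBBBBBBBBBBBBBBBBBBB..ggggggg.......
178 ...gggggggggggB
[... 391 characters left out ...]
..ggggggggBBBBBBBBBBBBBBBBBBBBBBBBBBBBBBBBBBBBBBBBBBBBBBBBBBBBBBBBBBBBBBBBBBBBBBg.............
188 ....gggggggggBBBBBBBWWRRRRRRRRRRRRRRRRRRRRRRRRRRRRRRRRRRRRRRRRRRRRRRRRRRRggBBBBBBB..............
190 ....gggggggggBBBBBRRRRRRRRRRRRRRRRRRRRRRRRRRRRRRRRRRRRRRRRRRRRRRRRRRRRRRRRRRgBBBB...............
192 .....gggggggggBBgRRRRRRRRRRRRRRRRRRRRRRRRRRRRRRRRRRRRRRRRRRRRRRRRRRRRRRRRRRRRgBB................
194 .......gg.....RRRRRRRRRRRRRRRRRRRRRRRRRRRRRRRRRRRRRRRRRRRRRRRRRRRRRRRRRRRRRRRRR.................
196 ..............RRRRRRRRRRRRRRRRRRRRRRRRRRRRRRRRRRRRRRRRRRRRRRRRRRRRRRRRRRRRRRRRRR................
198 .............RRRRRRRRRRRRRRRRRRRRRRRRRRRRRRRRRRRRRRRRRRRRRRRRRRRRRRRRRRRRRRRRRRRR...............
```

Rim row ≈186 vs handle front ≈187: estimate ~3 mm short of home with tilt ~38°. Raise the hand perpendicular to the axis with a lighter grip so the iron pivots to 42°, then push.

carry_out:
  rows:
    - [2, -0.25, 0.05, -0.1, 0]
    - [2, -0.1, 0, -0.12, 0]
    - [2, 0, 0, 0, 0]
  newtons: 10

```text
time_s: 32.85
tcp_pos: [0.4835, -0.3013, 0.0866]
tcp_rot: [-0.125, 0.693, 0.121, 0.7]
ft_force: [11.9, 2.1, 3.1]
gripper_width: 0.372
```

carry_out:
  rows:
    - [2, 0.1, 0, -0.11, 0]
    - [2, 0.1, 0, -0.11, 0]
    - [2, 0, 0, 0, 0]
  newtons: 25

```text
time_s: 33.22
tcp_pos: [0.4836, -0.3015, 0.0865]
tcp_rot: [-0.126, 0.691, 0.121, 0.701]
ft_force: [17.3, 8.3, 13.3]
gripper_width: 0.365
```

```bash
cat >> h.py <<'E'
def seat(name):
    s,im=tilt(name,(40,42,44))
    q=cv2.cvtColor(im,cv2.COLOR_BGR2HSV);b=cv2.inRange(q,(11,110,50),(26,255,255))
    for v in range(168,206,2):
        u=np.where(b[v,265:370])[0]+265
        print(v,(u.min(),u.max()) if len(u) else None,end=" ")
    print(); return s,im
E
python3 -c "
from h import *
seat('z4')"
```

```text
33.225 [ 0.4836 -0.3015  0.0865] 0.36491075431964987 [17.2504  8.341  13.2693]
cone end 60 front 190 191
40 [np.float64(47.4), np.float64(132.9), np.float64(181.3)]
42 [np.float64(54.1), np.float64(135.8), np.float64(182.1)]
44 [np.float64(60.7), np.float64(138.8), np.float64(183.0)]
168 (np.int64(289), np.int64(344)) 170 (np.int64(288), np.int64(344)) 172 (np.int64(288), np.int64(345)) 174 (np.int64(287), np.int64(346)) 176 (np.int64(287), np.int64(347)) 178 (np.int64(286), np.int64(347)) 180 (np.int64(285), np.int64(348)) 182 (np.int64(285), np.int64(349)) 184 (np.int64(284), np.int64(349)) 186 (np.int64(283), np.int64(350)) 188 (np.int64(283), np.int64(351)) 190 (np.int64(283), np.int64(351)) 192 (np.int64(283), np.int64(350)) 194 (np.int64(283), np.int64(350)) 196 (np.int64(284), np.int64(349)) 198 None 200 None 202 None 204 None
```

```bash
python3 - <<'E'
from h import *
s=sense();R=Ro.from_quat(s["tcp_rot"]).as_matrix();t=np.radians(42)
a=R[:,2]*np.cos(t)-R[:,0]*np.sin(t);u=-R[:,2]*np.sin(t)-R[:,0]*np.cos(t);e=R[:,1]
al=np.radians(np.arange(0,360,1))
for dz in (-.002,0,.002,.004):
    M=np.array([.4584,-.3107,.095])+dz*R[:,2]
    p=proj("wrist",M+.0195*(np.cos(al)[:,None]*e+np.sin(al)[:,None]*u),s)
    print("dz",dz,"M v",proj("wrist",[M],s)[0].round(1),"rim u range",p[:,0].min().round(1),p[:,0].max().round(1),"at v",p[p[:,0].argmax(),1].round(1),"top v",p[:,1].min().round(1),"bot",p[:,1].max().round(1))
    for D in (0,.002,.004): print("  D",D,"front v",proj("wrist",[M+(D+.005)*a+.017*u],s)[0,1].round(1))
E
```

```text
dz -0.002 M v [317.1 190.3] rim u range 281.9 352.2 at v 188.6 top v 172.3 bot 205.3
  D 0 front v 183.4
  D 0.002 front v 186.8
  D 0.004 front v 190.4
dz 0 M v [317.  193.8] rim u range 282.0 352.1 at v 192.1 top v 176.2 bot 208.4
  D 0 front v 187.2
  D 0.002 front v 190.7
  D 0.004 front v 194.3
dz 0.002 M v [317.  197.3] rim u range 282.1 352.0 at v 195.6 top v 180.0 bot 211.5
  D 0 front v 191.0
  D 0.002 front v 194.6
  D 0.004 front v 198.1
dz 0.004 M v [317.  200.7] rim u range 282.2 351.9 at v 199.1 top v 183.9 bot 214.6
  D 0 front v 194.9
  D 0.002 front v 198.4
  D 0.004 front v 201.9
```

```bash
cat >> h.py <<'E'
def tilt2(f,pr=True):
    "tilt from edge lines of the handle's top face: width vs row gives depth"
    im=cv2.imread(f"pics/{f}.png");c=get_calibration("wrist")
    q=cv2.cvtColor(im,cv2.COLOR_BGR2HSV);r=cv2.inRange(q,(0,150,40),(9,255,255))|cv2.inRange(q,(175,150,40),(180,255,255))
    L=[]
    for v in list(range(190,272,1))+list(range(304,330)):
        u=np.where(r[v,260:375])[0]+260
        if len(u)>50 and len(u)>.9*(u.max()-u.min()): L.append((v,u.min(),u.max()+1))
    L=np.array(L,float);K=np.array([[c["fx"],0,c["cx"]],[0,c["fy"],c["cy"]],[0,0,1.]])
    k=np.array([c["k1"],0,0,0.]);un=lambda a:cv2.undistortPoints(a.reshape(-1,1,2),K,k)[:,0]
    A,B=un(L[:,[1,0]].copy()),un(L[:,[2,0]].copy()); w=B[:,0]-A[:,0]; y=A[:,1]
    keep=np.ones(len(w),bool)
    for _ in range(4):
        p=np.polyfit(y[keep],w[keep],1);e=abs(np.polyval(p,y)-w);keep=e<max(2*np.median(e),.004)
    # plane: w=30mm/Z -> 1/Z = (p0*y+p1)/.03 ; line dir in cam (Y,Z)
    ys=np.array([y.min(),y.max()]);Z=.03/np.polyval(p,ys);P=np.c_[[0,0],ys*Z,Z]@c["T_tool_cam"][:3,:3].T
    d=P[1]-P[0]; 
    if pr: print(f,"n",keep.sum(),"tail row",L[:,0].max(),"tilt",np.degrees(np.arctan2(-d[0],d[2])).round(2),"front/tail Z",Z.round(4),"mid u slope",np.polyfit(L[:,0],(L[:,1]+L[:,2])/2,1).round(4))
E
python3 -c "
from h import *
for f in ('x1','x3','x5','x7','y2','z1','z2','z3','z4'): tilt2(f)"
```

```text
x1 n 74 tail row 329.0 tilt 0.64 front/tail Z [0.1226 0.1386] mid u slope [  0.0046 315.7561]
x3 n 90 tail row 328.0 tilt 24.41 front/tail Z [0.1372 0.129 ] mid u slope [ -0.0017 317.4276]
x5 n 92 tail row 329.0 tilt 36.26 front/tail Z [0.145  0.1249] mid u slope [  0.002  316.4738]
x7 n 93 tail row 329.0 tilt 39.87 front/tail Z [0.1471 0.1233] mid u slope [ -0.0002 316.9726]
y2 n 84 tail row 329.0 tilt 37.75 front/tail Z [0.1479 0.126 ] mid u slope [ -0.0032 317.7781]
z1 n 86 tail row 329.0 tilt 35.97 front/tail Z [0.1465 0.1266] mid u slope [ -0.0027 317.5812]
z2 n 84 tail row 329.0 tilt 36.89 front/tail Z [0.1467 0.1258] mid u slope [  0.0021 316.3198]
z3 n 86 tail row 326.0 tilt 36.07 front/tail Z [0.1465 0.1268] mid u slope [  0.0006 316.8245]
z4 n 80 tail row 329.0 tilt 37.58 front/tail Z [0.1481 0.1267] mid u slope [  0.0003 316.8637]
```

Iron tilt is really ~37.5° (method checks at 0° and 24°), so it is jamming by ~4.5°. Back off a touch, loosen to let it pivot, raise the hand, then push.

carry_out:
  rows:
    - [2, -0.2, 0, 0.25, 0]
    - [2, 0, 0, 0, 0]
    - [2, -0.2, 0, -0.15, 0]
    - [2, -0.2, 0, -0.15, 0]
    - [2, 0, 0, 0, 0]
  newtons: 4

```text
time_s: 33.9
tcp_pos: [0.4778, -0.3025, 0.089]
tcp_rot: [-0.124, 0.695, 0.122, 0.697]
ft_force: [4.8, -2.2, -2.0]
gripper_width: 0.377
```

```bash
python3 -c "
from h import *
seat('z5');tilt2('z5')"
```

```text
33.9 [ 0.4778 -0.3025  0.089 ] 0.37700580495153846 [ 4.8103 -2.2332 -1.9876]
cone end 60 front 199 200
40 [np.float64(47.4), np.float64(132.9), np.float64(181.3)]
42 [np.float64(54.1), np.float64(135.8), np.float64(182.1)]
44 [np.float64(60.7), np.float64(138.8), np.float64(183.0)]
168 (np.int64(291), np.int64(338)) 170 (np.int64(290), np.int64(339)) 172 (np.int64(290), np.int64(340)) 174 (np.int64(289), np.int64(340)) 176 (np.int64(288), np.int64(341)) 178 (np.int64(288), np.int64(342)) 180 (np.int64(287), np.int64(343)) 182 (np.int64(286), np.int64(343)) 184 (np.int64(286), np.int64(344)) 186 (np.int64(285), np.int64(345)) 188 (np.int64(284), np.int64(345)) 190 (np.int64(284), np.int64(346)) 192 (np.int64(283), np.int64(347)) 194 (np.int64(283), np.int64(347)) 196 (np.int64(282), np.int64(348)) 198 (np.int64(282), np.int64(348)) 200 (np.int64(282), np.int64(348)) 202 (np.int64(282), np.int64(347)) 204 (np.int64(283), np.int64(347)) 
z5 n 65 tail row 329.0 tilt 37.01 front/tail Z [0.151  0.1311] mid u slope [  0.0191 311.9818]
```

Opening briefly lets the iron settle in the cup under its own weight; meanwhile re-centre the hand on the handle.

carry_out:
  rows:
    - [4.2, 0, 0, 0, 0]
    - [4.2, 0, 0, 0, 0]
    - [4.2, 0.2, 0, 0.5, 0]
    - [4.2, 0.2, 0, 0.5, 0]
    - [4.2, 0, 0, 0, 0]
  newtons: 10

```text
time_s: 34.58
tcp_pos: [0.4862, -0.2975, 0.0842]
tcp_rot: [-0.123, 0.696, 0.124, 0.696]
ft_force: [-0.3, -0.2, -0.1]
gripper_width: 0.457
```

```bash
python3 -c "
from h import *
s,im=seat('z6');tilt2('z6')
cmap(im,range(160,330,5),range(262,372,1))"
```

```text
34.575 [ 0.4862 -0.2975  0.0842] 0.4567173615359207 [-0.2606 -0.2399 -0.1262]
cone end 135 front 184 186
40 [np.float64(47.4), np.float64(132.9), np.float64(181.3)]
42 [np.float64(54.1), np.float64(135.8), np.float64(182.1)]
44 [np.float64(60.7), np.float64(138.8), np.float64(183.0)]
168 (np.int64(282), np.int64(341)) 170 (np.int64(281), np.int64(342)) 172 (np.int64(280), np.int64(343)) 174 (np.int64(280), np.int64(344)) 176 (np.int64(279), np.int64(345)) 178 (np.int64(278), np.int64(345)) 180 (np.int64(278), np.int64(345)) 182 (np.int64(277), np.int64(346)) 184 (np.int64(277), np.int64(346)) 186 (np.int64(277), np.int64(346)) 188 (np.int64(278), np.int64(345)) 190 (np.int64(278), np.int64(345)) 192 (np.int64(279), np.int64(279)) 194 None 196 None 198 None 200 None 202 None 204 None 
z6 n 80 tail row 325.0 tilt 37.27 front/tail Z [0.1452 0.1248] mid u slope [  0.0126 309.5896]
160 ....ggggggggggg.......gBBBBBBBBBBBBBBBBBBBBBBBBBBBBBBBBBBBBBBBBBBBBBBBBBBBBBBB......gggggggggg................
165 .....gggggggggg.....gBBBBBBBBBBBBBBBBBBBBBBBBBBBBBBBBBBBBBBBBBBBBBBBBBBBBBBBBBB......gggggg
[... 2999 characters left out ...]
..........
300 ..............................................................................................................
305 ......BBBBBBB..................R.RRR.RRRRR.RRRRRRRR..RRRRRRRRRRRRRRRRRRRRRRRRRR..........gBBBBBBBBBBBBBB......
310 .....BBBBBBBBRRRRRRRRRRRRRRRRRRRRRRRRRRRRRRRRRRRRRRRRRRRRRRRRRRRRRRRRRRRRRRRRRRRRRRRRRRRRRgBBBBBBBBBBBBBBB....
315 ....BBBBBBBBgRRRRRRRRRRRRRRRRRRRRRRRRRRRRRRRRRRRRRRRRRRRRRRRRRRRRRRRRRRRRRRRRRRRRRRRRRRRRRWBBBBBBBBBBBBBBBB...
320 ..BBBBBBBBBBgRRRRRRRRRRRRRRRRRRRRRRRRRRRRRRRRRRRRRRRRRRRRRRRRRRRRRRRRRRRRRRRRRRRRRRRRRRRRRWBBBBBBBBBBBBBBBBB..
325 BBBBBBBBBBBBBRRRR.RRRRRRRRRRRRRRRRRRRRRRRRRRRRRRRRRRRRRRRRRRRRRRRRRRRRRRRRRRRRRR..........BBBBBBBBBBBBBBBBBBBB
```

The gripper reads 34 mm: the iron is rolled a quarter turn, which is harmless. It is still ~3 mm short, consistent with a 4.5° tilt jam. Re-centre, grip firmly, withdraw ~10 mm, then loosen so it swings nose-down.

carry_out:
  rows:
    - [4.6, 0.5, -0.2, 0.4, 0]
    - [4.6, 0, 0, 0, 0]
    - [2, 0, 0, 0, 0]
    - [2, 0, 0, 0, 0]
    - [2, 0, 0, 0, 0]
  newtons: 30

```text
time_s: 35.25
tcp_pos: [0.4903, -0.2984, 0.0795]
tcp_rot: [-0.123, 0.696, 0.123, 0.696]
ft_force: [-0.6, -0.5, 0.1]
gripper_width: 0.366
```

carry_out:
  rows:
    - [2, -0.4, 0, 0.4, 0]
    - [2, -0.4, 0, 0.4, 0]
    - [2, -0.2, 0, 0.2, 0]
    - [2, 0, 0, 0, 0]

```text
time_s: 35.75
tcp_pos: [0.5, -0.2948, 0.0897]
tcp_rot: [-0.123, 0.696, 0.123, 0.696]
ft_force: [0.3, -0.0, -1.6]
gripper_width: 0.373
```

carry_out:
  rows:
    - [2, -0.2, 0, 0, 0]
    - [2, -0.2, 0, 0, 0]
    - [2, 0, 0, 0, 0]
    - [2, 0, 0, 0, 0]
  newtons: 3.2

```text
time_s: 36.25
tcp_pos: [0.4997, -0.295, 0.0936]
tcp_rot: [-0.123, 0.696, 0.123, 0.696]
ft_force: [-0.0, -0.8, -0.6]
gripper_width: 0.371
```

```bash
python3 -c "
from h import *
s,im=seat('za');tilt2('za')"
```

```text
36.25 [ 0.4997 -0.295   0.0936] 0.37072100083362586 [-0.0207 -0.8031 -0.5942]
cone end 60 front 181 182
40 [np.float64(47.4), np.float64(132.9), np.float64(181.3)]
42 [np.float64(54.1), np.float64(135.8), np.float64(182.1)]
44 [np.float64(60.7), np.float64(138.8), np.float64(183.0)]
168 (np.int64(286), np.int64(344)) 170 (np.int64(288), np.int64(342)) 172 (np.int64(291), np.int64(342)) 174 (np.int64(291), np.int64(342)) 176 (np.int64(290), np.int64(343)) 178 (np.int64(289), np.int64(344)) 180 (np.int64(288), np.int64(345)) 182 (np.int64(288), np.int64(345)) 184 None 186 None 188 None 190 None 192 None 194 None 196 None 198 None 200 None 202 None 204 None 
za n 88 tail row 329.0 tilt 49.33 front/tail Z [0.1465 0.1138] mid u slope [ -0.0005 317.135 ]
```

Swung to ≈49°. Lower the hand perpendicular to the axis ~6 mm so the cup turns it back toward 42°, then check.

carry_out:
  rows:
    - [2, 0.25, 0, 0.2, 0]
    - [2, 0.2, 0, 0.2, 0]
    - [2, 0, 0, 0, 0]
  newtons: 4

```text
time_s: 36.67
tcp_pos: [0.5036, -0.2934, 0.0888]
tcp_rot: [-0.123, 0.696, 0.123, 0.696]
ft_force: [-0.5, -1.0, -0.3]
gripper_width: 0.37
```

```bash
python3 -c "
from h import *
s,im=seat('zb');tilt2('zb')
goal((.458,-.3108,.095),20,42,0,s=s,hh=.006)"
```

```text
36.675 [ 0.5036 -0.2934  0.0888] 0.3695646571136565 [-0.4894 -1.0322 -0.2978]
cone end 104 front 179 180
40 [np.float64(47.4), np.float64(132.9), np.float64(181.3)]
42 [np.float64(54.1), np.float64(135.8), np.float64(182.1)]
44 [np.float64(60.7), np.float64(138.8), np.float64(183.0)]
168 (np.int64(291), np.int64(342)) 170 (np.int64(290), np.int64(343)) 172 (np.int64(289), np.int64(344)) 174 (np.int64(289), np.int64(344)) 176 (np.int64(288), np.int64(345)) 178 (np.int64(287), np.int64(346)) 180 (np.int64(286), np.int64(346)) 182 None 184 None 186 None 188 None 190 None 192 None 194 None 196 None 198 None 200 None 202 None 204 (np.int64(360), np.int64(360)) 
zb n 82 tail row 323.0 tilt 44.34 front/tail Z [0.1427 0.1165] mid u slope [  0.0017 316.5789]
D 0 goal [ 0.487  -0.3002  0.0819] tool delta cm [ 0.68 -0.07 -1.79] yaw now 20.08
```

Tilt ≈44°. Advance along the axis with a moderate grip.

carry_out:
  rows:
    - [2, 0.27, -0.03, -0.37, 0]
    - [2, 0.27, 0, -0.37, 0]
    - [2, 0.2, 0, -0.3, 0]
    - [2, 0, 0, 0, 0]
  newtons: 10

```text
time_s: 37.22
tcp_pos: [0.4934, -0.2976, 0.0815]
tcp_rot: [-0.123, 0.696, 0.123, 0.696]
ft_force: [0.5, -0.2, -0.3]
gripper_width: 0.367
```

carry_out:
  rows:
    - [2, 0.13, 0, -0.15, 0]
    - [2, 0.13, 0, -0.15, 0]
    - [2, 0.1, 0, -0.12, 0]
    - [2, 0, 0, 0, 0]

```text
time_s: 37.72
tcp_pos: [0.4912, -0.2988, 0.0793]
tcp_rot: [-0.124, 0.695, 0.123, 0.697]
ft_force: [2.1, 2.2, 6.8]
gripper_width: 0.37
```

```bash
python3 -c "
from h import *
s,im=seat('zc');tilt2('zc')"
```

```text
37.725 [ 0.4912 -0.2988  0.0793] 0.37027911534826413 [2.1054 2.183  6.7661]
cone end 128 front 179 180
40 [np.float64(47.4), np.float64(132.9), np.float64(181.3)]
42 [np.float64(54.1), np.float64(135.8), np.float64(182.1)]
44 [np.float64(60.7), np.float64(138.8), np.float64(183.0)]
168 (np.int64(284), np.int64(350)) 170 (np.int64(283), np.int64(351)) 172 (np.int64(283), np.int64(351)) 174 (np.int64(282), np.int64(352)) 176 (np.int64(282), np.int64(352)) 178 (np.int64(281), np.int64(353)) 180 (np.int64(281), np.int64(352)) 182 (np.int64(282), np.int64(352)) 184 (np.int64(282), np.int64(351)) 186 (np.int64(283), np.int64(350)) 188 None 190 None 192 None 194 None 196 None 198 None 200 None 202 None 204 None 
zc n 81 tail row 324.0 tilt 41.77 front/tail Z [0.1411 0.1173] mid u slope [ -0.0012 317.3   ]
```

carry_out:
  rows:
    - [2, -0.15, 0.03, -0.15, 0]
    - [2, 0, 0, 0, 0]
    - [2, 0.07, 0, -0.16, 0]
    - [2, 0.1, 0, -0.16, 0]
    - [2, 0, 0, 0, 0]
  newtons: 14

```text
time_s: 38.4
tcp_pos: [0.49, -0.2993, 0.0802]
tcp_rot: [-0.124, 0.693, 0.122, 0.7]
ft_force: [12.5, 8.8, 9.1]
gripper_width: 0.37
```

```bash
python3 -c "
from h import *
s,im=seat('zd');tilt2('zd')"
```

```text
38.4 [ 0.49   -0.2993  0.0802] 0.369672181527625 [12.5311  8.8147  9.1253]
cone end 130 front 180 181
40 [np.float64(47.4), np.float64(132.9), np.float64(181.3)]
42 [np.float64(54.1), np.float64(135.8), np.float64(182.1)]
44 [np.float64(60.7), np.float64(138.8), np.float64(183.0)]
168 (np.int64(285), np.int64(349)) 170 (np.int64(284), np.int64(350)) 172 (np.int64(284), np.int64(350)) 174 (np.int64(283), np.int64(351)) 176 (np.int64(282), np.int64(352)) 178 (np.int64(282), np.int64(352)) 180 (np.int64(281), np.int64(353)) 182 (np.int64(281), np.int64(352)) 184 (np.int64(282), np.int64(351)) 186 (np.int64(282), np.int64(351)) 188 (np.int64(283), np.int64(350)) 190 None 192 None 194 None 196 None 198 None 200 None 202 None 204 None 
zd n 85 tail row 325.0 tilt 42.45 front/tail Z [0.1417 0.1171] mid u slope [ -0.0002 317.0813]
```

Tilt 42.5°, axial force ~17 N. Now the rock, holding firmly: ease back ~3 mm, swing about the mouth ±0.115 rad (≈5° of axis tilt), return.

carry_out:
  rows:
    - [2, -0.25, 0.08, 0.3, 0]
    - [2, 0, 0.2, 0, -0.058]
    - [2, 0, 0.2, 0, -0.058]
    - [2, 0, 0, 0, 0]
    - [2, 0, 0, 0, 0]
  newtons: 28

```text
time_s: 39.08
tcp_pos: [0.4886, -0.2947, 0.0807]
tcp_rot: [-0.164, 0.687, 0.162, 0.69]
ft_force: [8.0, 1.7, -0.7]
gripper_width: 0.366
```

carry_out:
  rows:
    - [2, 0, -0.2, 0, 0.058]
    - [2, 0, -0.2, 0, 0.058]
    - [2, 0, -0.2, 0, 0.058]
    - [2, 0, -0.2, 0, 0.058]
    - [2, 0, 0, 0, 0]

```text
time_s: 39.7
tcp_pos: [0.4913, -0.3025, 0.0806]
tcp_rot: [-0.084, 0.701, 0.082, 0.703]
ft_force: [6.3, 0.6, -2.4]
gripper_width: 0.37
```

carry_out:
  rows:
    - [2, 0, 0.2, 0, -0.058]
    - [2, 0, 0.2, 0, -0.058]
    - [2, 0, 0, 0, 0]

```text
time_s: 40.08
tcp_pos: [0.4894, -0.2985, 0.0806]
tcp_rot: [-0.124, 0.696, 0.123, 0.697]
ft_force: [4.9, 0.1, 0.1]
gripper_width: 0.371
```

carry_out:
  rows:
    - [2, 0.15, 0, -0.17, 0]
    - [2, 0.15, 0, -0.17, 0]
    - [2, 0.1, 0, -0.11, 0]
    - [2, 0, 0, 0, 0]

```text
time_s: 40.58
tcp_pos: [0.4893, -0.2994, 0.0801]
tcp_rot: [-0.124, 0.693, 0.121, 0.7]
ft_force: [13.7, 8.9, 17.3]
gripper_width: 0.37
```

```bash
python3 -c "
from h import *
s,im=seat('ze');tilt2('ze')"
```

```text
40.575 [ 0.4893 -0.2994  0.0801] 0.3697335341729183 [13.7063  8.9387 17.2974]
cone end 131 front 181 182
40 [np.float64(47.4), np.float64(132.9), np.float64(181.3)]
42 [np.float64(54.1), np.float64(135.8), np.float64(182.1)]
44 [np.float64(60.7), np.float64(138.8), np.float64(183.0)]
168 (np.int64(285), np.int64(348)) 170 (np.int64(284), np.int64(349)) 172 (np.int64(283), np.int64(350)) 174 (np.int64(283), np.int64(351)) 176 (np.int64(282), np.int64(351)) 178 (np.int64(282), np.int64(352)) 180 (np.int64(281), np.int64(352)) 182 (np.int64(281), np.int64(352)) 184 (np.int64(281), np.int64(352)) 186 (np.int64(282), np.int64(351)) 188 (np.int64(282), np.int64(350)) 190 None 192 None 194 None 196 None 198 None 200 None 202 None 204 None 
ze n 80 tail row 325.0 tilt 43.71 front/tail Z [0.1429 0.117 ] mid u slope [  0.0019 316.3589]
```

Rock done: tool yaw swung to 26.9°, then 13.7°, and back to 20° (≈±4.9° of axis tilt) with ≤8 N, so it is free. Now dither lightly while pushing, to be sure it is home.

carry_out:
  rows:
    - [2, 0.12, 0.05, 0.1, 0]
    - [2, -0.12, 0, -0.1, 0]
    - [2, -0.12, 0, -0.1, 0]
    - [2, 0.12, 0, 0.1, 0]
    - [2, 0, 0, 0, 0]
  newtons: 8

```text
time_s: 41.25
tcp_pos: [0.4863, -0.3003, 0.078]
tcp_rot: [-0.124, 0.695, 0.121, 0.698]
ft_force: [6.6, 0.7, 6.7]
gripper_width: 0.371
```

carry_out:
  rows:
    - [2, 0, 0.1, 0, -0.02]
    - [2, 0, -0.2, 0, 0.04]
    - [2, 0, 0.1, 0, -0.02]
    - [2, 0.15, 0, -0.17, 0]
    - [2, 0, 0, 0, 0]
  newtons: 25

```text
time_s: 41.88
tcp_pos: [0.4864, -0.3005, 0.0779]
tcp_rot: [-0.124, 0.693, 0.121, 0.699]
ft_force: [9.9, 5.0, 13.3]
gripper_width: 0.371
```

```bash
python3 -c "
from h import *
s,im=seat('zf');tilt2('zf')"
```

```text
41.875 [ 0.4864 -0.3005  0.0779] 0.3706780100230929 [ 9.9068  5.0282 13.2878]
cone end 136 front 188 190
40 [np.float64(47.4), np.float64(132.9), np.float64(181.3)]
42 [np.float64(54.1), np.float64(135.8), np.float64(182.1)]
44 [np.float64(60.7), np.float64(138.8), np.float64(183.0)]
168 (np.int64(287), np.int64(346)) 170 (np.int64(286), np.int64(347)) 172 (np.int64(286), np.int64(347)) 174 (np.int64(285), np.int64(348)) 176 (np.int64(284), np.int64(349)) 178 (np.int64(284), np.int64(350)) 180 (np.int64(283), np.int64(351)) 182 (np.int64(282), np.int64(351)) 184 (np.int64(282), np.int64(352)) 186 (np.int64(281), np.int64(352)) 188 (np.int64(281), np.int64(353)) 190 (np.int64(281), np.int64(352)) 192 (np.int64(281), np.int64(352)) 194 (np.int64(282), np.int64(351)) 196 (np.int64(282), np.int64(350)) 198 None 200 None 202 None 204 None 
zf n 75 tail row 329.0 tilt 45.17 front/tail Z [0.1445 0.1162] mid u slope [  0.0008 316.698 ]
```

Tilt now reads ~45°, slightly over. Lower the hand ~2.5 mm perpendicular with a light grip, push with a small yaw dither, then look with it held, release, and look again.

carry_out:
  rows:
    - [2, -0.1, 0, 0.12, 0]
    - [2, 0.2, 0, 0.17, 0]
    - [2, 0, 0, 0, 0]
  newtons: 5

```text
time_s: 42.3
tcp_pos: [0.4865, -0.3002, 0.0752]
tcp_rot: [-0.124, 0.695, 0.122, 0.697]
ft_force: [3.5, -1.7, 6.3]
gripper_width: 0.371
```

carry_out:
  rows:
    - [2, 0.1, 0.1, -0.13, -0.03]
    - [2, 0.1, -0.2, -0.13, 0.06]
    - [2, 0.08, 0.1, -0.1, -0.03]
    - [2, 0, 0, 0, 0]
  newtons: 20

```text
time_s: 42.8
tcp_pos: [0.486, -0.3007, 0.0748]
tcp_rot: [-0.125, 0.693, 0.121, 0.699]
ft_force: [8.6, 5.8, 17.8]
gripper_width: 0.365
```

```bash
python3 -c "
from h import *
s,im=seat('zg');tilt2('zg')"
```

```text
42.8 [ 0.486  -0.3007  0.0748] 0.3648457506972256 [ 8.6274  5.7589 17.8453]
cone end 137 front 192 193
40 [np.float64(47.4), np.float64(132.9), np.float64(181.3)]
42 [np.float64(54.1), np.float64(135.8), np.float64(182.1)]
44 [np.float64(60.7), np.float64(138.8), np.float64(183.0)]
168 (np.int64(287), np.int64(346)) 170 (np.int64(286), np.int64(347)) 172 (np.int64(286), np.int64(347)) 174 (np.int64(285), np.int64(348)) 176 (np.int64(285), np.int64(349)) 178 (np.int64(284), np.int64(349)) 180 (np.int64(283), np.int64(350)) 182 (np.int64(283), np.int64(351)) 184 (np.int64(282), np.int64(352)) 186 (np.int64(281), np.int64(352)) 188 (np.int64(281), np.int64(353)) 190 (np.int64(280), np.int64(353)) 192 (np.int64(280), np.int64(353)) 194 (np.int64(281), np.int64(352)) 196 (np.int64(281), np.int64(352)) 198 (np.int64(282), np.int64(351)) 200 None 202 None 204 None 
zg n 71 tail row 329.0 tilt 42.32 front/tail Z [0.1413 0.1168] mid u slope [  0.0003 316.8311]
```

carry_out:
  rows:
    - [5.0, 0, 0, 0, 0]
    - [5.0, 0, 0, 0, 0]
    - [5.0, 0, 0, 0, 0]
    - [5.0, 0, 0, 0, 0]
  newtons: 10

```text
time_s: 43.35
tcp_pos: [0.4814, -0.3, 0.0706]
tcp_rot: [-0.123, 0.697, 0.123, 0.696]
ft_force: [0.6, 0.0, -1.0]
gripper_width: 0.545
```

```bash
python3 -c "
from h import *
s,im=seat('zh');tilt2('zh')"
```

```text
43.35 [ 0.4814 -0.3     0.0706] 0.5448583906138271 [ 0.5547  0.0283 -1.0339]
cone end 145 front 202 203
40 [np.float64(47.4), np.float64(132.9), np.float64(181.3)]
42 [np.float64(54.1), np.float64(135.8), np.float64(182.1)]
44 [np.float64(60.7), np.float64(138.8), np.float64(183.0)]
168 (np.int64(286), np.int64(339)) 170 (np.int64(285), np.int64(339)) 172 (np.int64(284), np.int64(340)) 174 (np.int64(284), np.int64(341)) 176 (np.int64(283), np.int64(342)) 178 (np.int64(282), np.int64(343)) 180 (np.int64(282), np.int64(343)) 182 (np.int64(281), np.int64(344)) 184 (np.int64(280), np.int64(345)) 186 (np.int64(279), np.int64(346)) 188 (np.int64(279), np.int64(347)) 190 (np.int64(278), np.int64(347)) 192 (np.int64(278), np.int64(348)) 194 (np.int64(277), np.int64(348)) 196 (np.int64(277), np.int64(349)) 198 (np.int64(276), np.int64(350)) 200 (np.int64(276), np.int64(350)) 202 (np.int64(276), np.int64(349)) 204 (np.int64(276), np.int64(349)) 
zh n 69 tail row 329.0 tilt 38.04 front/tail Z [0.1384 0.1196] mid u slope [  0.0046 312.173 ]
```

Visual estimate stays within ~±1 mm whatever tilt I push at, so it is at or very near home. One last firm push with yaw and pitch dither, then release straight up.

carry_out:
  rows:
    - [4.5, 0, -0.22, 0, 0]
    - [2, 0, 0, 0, 0]
    - [2, 0, 0, 0, 0]
    - [2, 0, 0, 0, 0]
  newtons: 20

```text
time_s: 43.9
tcp_pos: [0.4825, -0.3018, 0.071]
tcp_rot: [-0.123, 0.696, 0.123, 0.696]
ft_force: [-0.8, 1.7, 0.4]
gripper_width: 0.372
```

carry_out:
  rows:
    - [2, 0, 0.1, -0.2, -0.03]
    - [2, 0.15, -0.2, -0.2, 0.06]
    - [2, -0.25, 0.1, -0.15, -0.03]
    - [2, 0.3, 0, 0.1, 0]
    - [2, 0.15, 0, -0.2, 0]

```text
time_s: 44.52
tcp_pos: [0.4812, -0.3027, 0.0711]
tcp_rot: [-0.124, 0.693, 0.123, 0.7]
ft_force: [11.7, 17.0, 25.5]
gripper_width: 0.366
```

carry_out:
  rows:
    - [2, 0.15, 0, -0.18, 0]
    - [2, 0.1, 0, -0.12, 0]
    - [2, 0, 0, 0, 0]
  newtons: 35

```text
time_s: 44.9
tcp_pos: [0.4813, -0.3027, 0.0712]
tcp_rot: [-0.124, 0.691, 0.122, 0.702]
ft_force: [15.9, 23.7, 33.7]
gripper_width: 0.365
```

```bash
python3 -c "
from h import *
s,im=seat('zi');tilt2('zi')"
```

```text
44.9 [ 0.4813 -0.3027  0.0712] 0.36515286829413757 [15.9045 23.7189 33.7057]
cone end 148 front 204 205
40 [np.float64(47.4), np.float64(132.9), np.float64(181.3)]
42 [np.float64(54.1), np.float64(135.8), np.float64(182.1)]
44 [np.float64(60.7), np.float64(138.8), np.float64(183.0)]
168 (np.int64(291), np.int64(343)) 170 (np.int64(291), np.int64(343)) 172 (np.int64(290), np.int64(344)) 174 (np.int64(289), np.int64(345)) 176 (np.int64(289), np.int64(346)) 178 (np.int64(288), np.int64(346)) 180 (np.int64(287), np.int64(347)) 182 (np.int64(287), np.int64(348)) 184 (np.int64(286), np.int64(348)) 186 (np.int64(285), np.int64(349)) 188 (np.int64(285), np.int64(350)) 190 (np.int64(284), np.int64(351)) 192 (np.int64(283), np.int64(352)) 194 (np.int64(282), np.int64(352)) 196 (np.int64(282), np.int64(353)) 198 (np.int64(281), np.int64(353)) 200 (np.int64(281), np.int64(354)) 202 (np.int64(280), np.int64(354)) 204 (np.int64(280), np.int64(354)) 
zi n 70 tail row 329.0 tilt 40.16 front/tail Z [0.1386 0.1186] mid u slope [ -0.0062 318.5664]
```

Rigid stop at ~40 N axial: accept as home. Relax, release, lift straight up, and go over the tile with the jaws turned to avoid bottle and suncatcher.

carry_out:
  rows:
    - [2, -0.35, 0.1, 0.4, 0]
    - [9.18, 0, 0, 0, 0]
    - [9.18, 0, 0, 0, 0]
    - [9.18, 0, 0, 0, 0]
    - [9.18, 0, 0, 0, 0]
  newtons: 10

```text
time_s: 45.58
tcp_pos: [0.4768, -0.3032, 0.0681]
tcp_rot: [-0.123, 0.697, 0.123, 0.696]
ft_force: [-0.8, -0.2, -0.3]
gripper_width: 0.757
```

carry_out:
  rows:
    - [9.18, -3, 0, 0, 0]
    - [9.18, -5, 0, 0, 0]
    - [9.18, -6, 0, 0, 0]
    - [9.18, -1, 5.2, 2.25, 0]
    - [9.18, 0, 5.2, 2.25, 0]

```text
time_s: 46.2
tcp_pos: [0.4841, -0.1895, 0.2197]
tcp_rot: [-0.123, 0.696, 0.122, 0.697]
ft_force: [0.6, -0.2, -0.3]
gripper_width: 1.0
```

carry_out:
  rows:
    - [9.18, 0, 5.2, 2.25, 0]
    - [9.18, 0, 5.2, 2.25, 0]
    - [9.18, 0, 5.2, 2.25, 0]
    - [9.18, 0, 2.3, 1, 0.15]
    - [9.18, 0, 0, 0, 0.18]

```text
time_s: 46.82
tcp_pos: [0.4949, 0.0067, 0.2185]
tcp_rot: [-0.006, 0.707, 0.006, 0.707]
ft_force: [0.4, -0.0, -0.7]
gripper_width: 1.004
```

carry_out:
  rows:
    - [9.18, 0, 0, 0, 0.18]
    - [9.18, 0, 0, 0, 0.18]
    - [9.18, 0, 0, 0, 0.18]
    - [9.18, 0, 0, 0, 0.18]
    - [9.18, 0, 0, 0, 0.18]

```text
time_s: 47.45
tcp_pos: [0.495, 0.0046, 0.2184]
tcp_rot: [0.303, 0.639, -0.303, 0.639]
ft_force: [0.7, 0.6, 0.5]
gripper_width: 0.997
```

carry_out:
  rows:
    - [9.18, 0, 0, 0, 0.18]
    - [9.18, 0, 0, 0, 0.18]
    - [9.18, 0, 0, 0, 0.18]
    - [9.18, 0, 0, 0, 0.18]
    - [9.18, 0, 0, 0, 0.18]

```text
time_s: 48.08
tcp_pos: [0.495, 0.0046, 0.2184]
tcp_rot: [-0.551, -0.443, 0.551, -0.443]
ft_force: [-0.4, -0.9, -0.1]
gripper_width: 1.001
```

```bash
cat >> h.py <<'E'
def square(im,mask,n,z,s,roi=None):
    m=mask.copy()
    if roi: k=np.zeros_like(m);k[roi[1]:roi[3],roi[0]:roi[2]]=1;m*=k
    m=cv2.morphologyEx(m,cv2.MORPH_OPEN,np.ones((3,3),np.uint8));m=cv2.morphologyEx(m,cv2.MORPH_CLOSE,np.ones((9,9),np.uint8))
    out=[]
    for c in cv2.findContours(m,0,cv2.CHAIN_APPROX_NONE)[0]:
        if cv2.contourArea(c)<60: continue
        P=onplane(n,c[:,0],z,s)[:,:2]; r=cv2.minAreaRect((P*1000).astype(np.float32))
        out.append((cv2.contourArea(c),np.round(r[0],1),np.round(r[1],1),round(r[2],1),c[:,0].mean(0).round()))
    return sorted(out,key=lambda t:-t[0])[:5]
E
python3 - <<'E'
from h import *
s,im=snap("wrist","ta");R=Ro.from_quat(s["tcp_rot"]).as_matrix();print(s["time_s"],s["tcp_pos"],np.degrees(np.arctan2(R[1,2],R[0,2])),s["joints"][5])
q=cv2.cvtColor(im,cv2.COLOR_BGR2HSV)
for o in square(im,cv2.inRange(q,(0,0,110),(180,70,255)),"wrist",.011,s,(120,0,520,235)): print("white",o)
_,t=snap("top","tb");q=cv2.cvtColor(t,cv2.COLOR_BGR2HSV)
for o in square(t,cv2.inRange(q,(3,110,60),(13,230,255)),"top",.022,None,(180,150,280,260)): print("terra",o)
a=cv2.imread("pics/a_top.png");q=cv2.cvtColor(a,cv2.COLOR_BGR2HSV)
for o in square(a,cv2.inRange(q,(3,130,60),(11,230,255)),"top",.022,None,(180,150,280,260)): print("terra a",o)
q=cv2.cvtColor(t,cv2.COLOR_BGR2HSV)
for o in square(t,cv2.inRange(q,(0,0,150),(180,60,255)),"top",.011,None,(310,180,360,240)): print("white top",o)
print("cmp R:",[cls(cv2.cvtColor(t,cv2.COLOR_BGR2HSV)[int(v),int(u)]) for u,v in proj("top",[(.49,-.299,.125),(.51,-.292,.145)])])
E
```

```text
48.075 [0.495  0.0046 0.2184] -102.32978135222271 0.06954366804065998
white (2327.0, array([498.7,   5. ]), array([60.8, 60. ]), 75.4, array([319., 169.]))
terra (442.5, array([456.6, 300.5]), array([60.1, 60.2]), 63.0, array([230., 226.]))
terra (337.5, array([494.4, 386.9]), array([58.6, 55.4]), 0.7, array([199., 212.]))
terra a (433.5, array([456.3, 300. ]), array([58.6, 60.5]), 63.5, array([230., 226.]))
terra a (328.5, array([494.4, 386.9]), array([58.6, 55.4]), 0.7, array([199., 212.]))
white top (208.0, array([492.7,  -4.8]), array([94.9, 31.3]), 79.8, array([340., 213.]))
white top (103.5, array([578.5, -11.3]), array([96.4, 13.5]), 83.2, array([342., 182.]))
cmp R: ['R', 'R']
```

Tile (0.4987, 0.005), 60.8×60 mm, yaw −14.6°; pile (0.4566, 0.3005), 60×60, yaw 63°/−27°; iron still in the cup. Grip the tile.

carry_out:
  rows:
    - [9.18, 5, 0.35, -0.12, 0.04]
    - [9.18, 6, 0, 0, 0]
    - [9.18, 6, 0, 0, 0]
    - [9.18, 4.5, 0, 0, 0]
    - [9.18, 2, 0, 0, 0]
  newtons: 20

```text
time_s: 48.8
tcp_pos: [0.4971, 0.0053, -0.0191]
tcp_rot: [-0.556, -0.436, 0.558, -0.434]
ft_force: [0.4, -0.1, 0.3]
gripper_width: 0.998
```

carry_out:
  rows:
    - [9.18, 0.8, 0, 0, 0]
    - [5, 0, 0, 0, 0]
    - [5, 0, 0, 0, 0]
    - [5, 0, 0, 0, 0]
    - [5, 0, 0, 0, 0]

```text
time_s: 49.42
tcp_pos: [0.4992, 0.0052, -0.0238]
tcp_rot: [0.558, 0.434, -0.558, 0.434]
ft_force: [0.4, 0.4, 4.0]
gripper_width: 0.65
```

carry_out:
  rows:
    - [5, 0, 0, 0, 0]
    - [5, -1, 0, 0, 0]
    - [5, -5, 0, 0, 0]
    - [5, -6, 0, 0, 0]
    - [5, 0, 0, 0, 0]

```text
time_s: 50.05
tcp_pos: [0.502, 0.0049, 0.1003]
tcp_rot: [0.561, 0.432, -0.556, 0.437]
ft_force: [0.3, 0.0, -1.2]
gripper_width: 0.651
```

```bash
python3 - <<'E'
from h import *
s,im=snap("wrist","tc");R=Ro.from_quat(s["tcp_rot"]).as_matrix();print(s["time_s"],s["tcp_pos"],np.degrees(np.arctan2(R[1,2],R[0,2])),s["joints"],s["gripper_width"],s["ft_force"])
cmap(im,range(180,300,8),range(216,420,2))
print("over pile",delta([.4566,.3005,.14],s=s))
E
```

```text
50.05 [0.502  0.0049 0.1003] -104.25895412419338 [-0.1432  0.4005  1.7369  0.0002  0.9942  0.1056] 0.6508047192809945 [ 0.3088  0.0386 -1.1945]
180 ......................................................................................................
188 ......................................................................................................
196 ......................................................................................................
204 ....................WWWWWWWWWWWWWWWWWWWWWWWWWWWWWWWWWWWWWWWWWWWWWWWWWWWWWWWWWWWWWg....................
212 ....................WWWWWWWWWWWWWWWWWWWWWWWWWWWWWWWWWWWWWWWWWWWWWWWWWWWWWWWWWWWWWg....................
220 ....................WWWWWWWWWWWWWWWWWWWWWWWWWWWWWWWWWWWWWWWWWWWWWWWWWWWWWWWWWWWWWg....................
228 ....................gWWWWWWWWWWWWWWWWWWWWWWWWWWWWWWWWWWWWWWWWWWWWWWWWWWWWWWWWWWWWg....................
236 .............gggWWWggWWWWWWWWWWWWWWWWWWWWWWWWWWWWWWWWWWWWWWWWWWWWWWWWWWWWWWWWWWWWgWWWWggg.............
244 BggWWWWWWWWWWWWWWgg.gWWWWWWWWWWWWWWWWWWWWWWWWWWWWWWWWWWWWWWWWWWWWWWWWWWWWWWWWWWWg..gWWWWWWWWWWWWWWgg..
252 WWWWWWWWWWWWWWWWg....WWWWWWWWWWWWWWWWWWWWWWWWWWWWWWWWWWWWWWWWWWWWWWWWWWWWWWWWWWWg....gWWWWWWWWWWWWWWWW
260 WWWWWWWWWWWWWWg......WWWWWWWWWWWWWWWWWWWWWWWWWWWWWWWWWWWWWWWWWWWWWWWWWWWWWWWWWWWg......gWWWWWWWWWWWWWW
268 WWWWWWWWWWWWg........gWWWWWWWWWWWWWWWWWWWWWWWWWWWWWWWWWWWWWWWWWWWWWWWWWWWWWWWWWWg.......ggWWWWWWWWWWWW
276 gggggggggggggggggggggggggggggggggggggggggggggggggggggggggggggggggggggggggggggggggggggggggggggggggggggg
284 gggggggggggggggggggggggggggggggggggggggggggggggggggggggggggggggggggggggggggggggggggggggggggggggggggggg
292 gggggggggggggggggggggggggggggggggggggggggggggggggggggggggggggggggggggggggggggggggggggggggggggggggggggg
over pile [ -4.0533 -11.6396 -27.5378]
```

Tile held squarely (width 60 mm). For the pile I must turn the jaws so the 190 mm body doesn't meet the jar (jaw axis at 63°). Move high to beside the pile, turn, and look.

carry_out:
  rows:
    - [5, -5, 0, 0, 0]
    - [5, -1, -0.73, -5.1, 0]
    - [5, 0, -0.73, -5.1, 0]
    - [5, 0, -0.73, -5.1, 0]
    - [5, 0, -0.73, -5.1, 0]

```text
time_s: 50.72
tcp_pos: [0.5199, 0.2115, 0.1538]
tcp_rot: [-0.557, -0.434, 0.559, -0.434]
ft_force: [1.6, -1.0, -0.3]
gripper_width: 0.648
```

carry_out:
  rows:
    - [5, 0, -0.73, -5.1, 0]
    - [5, 0, 0, 0, -0.17]
    - [5, 0, 0, 0, -0.17]
    - [5, 0, 0, 0, -0.17]
    - [5, 0, 0, 0, -0.17]

```text
time_s: 51.35
tcp_pos: [0.5252, 0.2611, 0.1535]
tcp_rot: [0.379, 0.597, -0.381, 0.596]
ft_force: [-0.8, -0.0, -0.4]
gripper_width: 0.649
```

carry_out:
  rows:
    - [5, 0, 0, 0, -0.17]
    - [5, 0, 0, 0, -0.17]
    - [5, 0, 0, 0, -0.17]
    - [5, 0, 0, 0, -0.16]
    - [5, 0, 0, 0, 0]

```text
time_s: 51.98
tcp_pos: [0.5254, 0.261, 0.1539]
tcp_rot: [0.165, 0.689, -0.166, 0.687]
ft_force: [-1.1, -0.1, -1.4]
gripper_width: 0.648
```

```bash
python3 - <<'E'
from h import *
s,im=snap("wrist","td");R=Ro.from_quat(s["tcp_rot"]).as_matrix();print(s["time_s"],s["tcp_pos"],np.degrees(np.arctan2(R[1,2],R[0,2])),s["gripper_width"],s["ft_force"])
print("exp",proj("wrist",[(.4566,.3005,.022),(.5376,.256,.12)],s))
q=cv2.cvtColor(im,cv2.COLOR_BGR2HSV)
for o in square(im,cv2.inRange(q,(3,130,60),(11,235,255)),"wrist",.022,s,(0,0,640,235)): print("terra",o)
w=cv2.inRange(q,(0,0,110),(180,70,255)) 
# held tile: depth of top = pad region; rows/edges
L=[(v,np.where(w[v,225:410])[0]+225) for v in (210,222,262)]
for v,u in L: print(v,u.min() if len(u) else 0,u.max() if len(u) else 0)
for g in ((.4566,.3005,.10),(.4566,.3005,0.0)): print(delta(g,s=s))
E
```

```text
51.975 [0.5254 0.261  0.1539] -27.001979836002803 0.6484337104648004 [-1.0751 -0.1381 -1.4154]
exp [[320.8404 100.9601]
 [317.85   232.2451]]
terra (4072.5, array([456.9, 299.4]), array([59.1, 59.3]), 63.0, array([320., 101.]))
terra (2915.0, array([494.7, 384.3]), array([55.8, 55.4]), 63.4, array([419.,  96.]))
210 257 377
222 257 377
262 261 372
[ 5.4025  0.4023 -7.9136]
[15.4025  0.4244 -7.8915]
```

Pile confirmed by wrist: (0.4569, 0.2994), yaw 63.0°, 59×59 mm; tool yaw −27.0° matches. Place the tile.

carry_out:
  rows:
    - [5, 0, 0.15, -3, 0]
    - [5, 0, 0.16, -4.85, 0]
    - [5, 4, 0, 0, 0]
    - [5, 5, 0, 0, 0]
    - [5, 4, 0, 0, 0]

```text
time_s: 52.65
tcp_pos: [0.4568, 0.2994, 0.0235]
tcp_rot: [0.165, 0.688, -0.166, 0.687]
ft_force: [1.0, 1.1, -1.1]
gripper_width: 0.652
```

carry_out:
  rows:
    - [5, 1.5, 0, 0, 0]
    - [5, 0.5, 0, 0, 0]
    - [5, 0.3, 0, 0, 0]
    - [5, 0, 0, 0, 0]

```text
time_s: 53.15
tcp_pos: [0.4584, 0.3, 0.0036]
tcp_rot: [0.165, 0.687, -0.164, 0.688]
ft_force: [0.5, -0.1, -1.3]
gripper_width: 0.646
```

```bash
python3 -c "
from h import *
s=sense();print(s['tcp_pos'],s['ft_force'],delta([.4569,.2994,-.0018],s=s))"
```

```text
[0.4584 0.3    0.0036] [ 0.5209 -0.115  -1.302 ] [ 0.5363 -0.1232 -0.1065]
```

carry_out:
  rows:
    - [5, 0, -0.12, -0.1, 0]
    - [5, 0.35, 0, 0, 0]
    - [5, 0.15, 0, 0, 0]
    - [5, 0, 0, 0, 0]

```text
time_s: 53.65
tcp_pos: [0.4563, 0.2991, -0.0018]
tcp_rot: [0.165, 0.688, -0.165, 0.688]
ft_force: [-1.6, -1.2, 5.8]
gripper_width: 0.653
```

carry_out:
  rows:
    - [7.2, 0, 0, 0, 0]
    - [7.2, 0, 0, 0, 0]
    - [7.2, 0, 0, 0, 0]
    - [7.2, -2, 0, 0, 0]
    - [7.2, -4, 0, 0, 0]

```text
time_s: 54.28
tcp_pos: [0.4551, 0.2984, 0.0566]
tcp_rot: [0.164, 0.689, -0.166, 0.687]
ft_force: [0.4, 0.9, 0.4]
gripper_width: 0.787
```

carry_out:
  rows:
    - [7.2, -6, 0, 0, 0]
    - [7.2, -5, 0, 3, 0]
    - [7.2, 0, 0, 5, 0]
    - [7.2, 0, 0, 0, 0]
    - [7.2, 0, 0, 0, 0]

```text
time_s: 54.9
tcp_pos: [0.5268, 0.2627, 0.1667]
tcp_rot: [0.165, 0.688, -0.165, 0.687]
ft_force: [0.6, 0.3, -0.3]
gripper_width: 0.781
```

```bash
python3 - <<'E'
from h import *
s,im=snap("wrist","te");print(s["time_s"],s["tcp_pos"])
q=cv2.cvtColor(im,cv2.COLOR_BGR2HSV)
for o in square(im,cv2.inRange(q,(0,0,110),(180,70,255)),"wrist",.033,s,(220,0,420,235)): print("white",o)
for o in square(im,cv2.inRange(q,(3,130,60),(11,235,255)),"wrist",.022,s,(0,0,640,235)): print("terra",o)
_,t=snap("top","tf");R=cv2.inRange(cv2.cvtColor(t,cv2.COLOR_BGR2HSV),(0,150,60),(9,255,255));R[:,:400]=0
ys,xs=np.where(R[150:300]);print("red px",len(xs),xs.min(),xs.max(),ys.min()+150,ys.max()+150)
M=np.array([.457,-.3112,.095]);a=np.array([np.cos(.733)*.94,np.cos(.733)*.342,np.sin(.733)])
print("exp red ends",proj("top",[M+.005*a,M+.1*a,M+.103*a]).round(1).tolist(),"scene",proj("scene",[M+.005*a,M+.1*a]).round(1).tolist())
_,c=snap("scene","tg");r=cv2.inRange(cv2.cvtColor(c,cv2.COLOR_BGR2HSV),(0,150,60),(9,255,255));r[:,:190]=0;r[:,300:]=0;r[200:]=0
ys,xs=np.where(r);print("scene red",len(xs),xs.min(),xs.max(),ys.min(),ys.max())
E
```

```text
54.9 [0.5268 0.2627 0.1667]
white (4116.5, array([457.8, 298.3]), array([59.6, 59.7]), 63.0, array([317., 101.]))
white (1221.5, array([554.4, 268.1]), array([66. , 33.8]), 25.0, array([330., 206.]))
terra (2704.0, array([494.8, 384.6]), array([55.6, 56.1]), 66.1, array([413.,  96.]))
red px 453 447 465 189 224
exp red ends [[458.5, 219.9], [454.6, 191.7], [454.5, 190.8]] scene [[230.5, 153.1], [214.4, 143.3]]
scene red 280 210 234 139 157
```

```bash
python3 -c "
from bench import *
print(hand_in())"
```

```text
the job is handed in; nothing more can be done
None
```

I handed the job in at about 55 s with the iron in its cup and the white tile on the pile. I could not fully confirm that the cone is completely home.

- **Iron:** It went into the cup tip first and stopped rigidly under about 40 N along its axis. My camera estimate of the seat still read about 2–3 mm short, roughly the same at every tilt I pushed at. I judged that to be measuring error, but I did not settle it. After release, one reading gave a tilt of 38° instead of 42°; that reading is only good to about 2°. The last top and scene images show the handle where the seated iron should be.
- **Rock:** I kept hold and swung it about 5° each way. The force stayed at or below 8 N, so it is not jammed. I then pushed it home again. While re-seating I let go once and gripped it again.
- **Tile:** It lies on the pile 59.7 mm square at yaw 63.0°, the same as the pile. Its centre is within about 1.5 mm of the pile's.
- **Other items:** The copper ring measured unmoved. I did not re-measure the bottle, jar, suncatcher or tin at the end, but my moves were planned clear of them.

- **Wrong tool length:** The fingers end about 30 mm short of the reported tool point. Because of that, the first four grasps closed above the handle and nudged the iron on the bench. The iron also ended up rolled a quarter turn, which does not affect how it seats.

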